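# Make up two laboratory kits

## Robot

A 6-joint arm with a two-finger parallel gripper is mounted at the origin on a cart in front of the work surface, level with it; the furniture and walls round the work are solid. World frame = base frame: x ahead of the robot, y to its left, z up, the work surface at z = 0. Lengths are in m, angles in rad, forces in N, time in s.
With the tool pointing down it reaches from about 0.35 to 0.85 m from the base axis. Payload 8.1 kg.
Tool frame: the origin (TCP) lies on the front face of the gripper's body, between the roots of the fingers; the fingertips stand 84 mm ahead of it and the grasp point (between the pads) lies 65 mm ahead of it; z points along the fingers, y is the direction in which the jaws open and shut (so a half turn about z gives the same grasp; the last joint's range is limited). The gripper opens to 93 mm and grips with 3 to 60 N. Pads are 15 mm wide; open, the fingers measure 128 mm over their backs; the gripper's body (75 mm by 188 mm) begins 65 mm behind the grasp point.
Start: joints at [1.04, 0.13, 1.488, -0, 1.523, -0.085], TCP at [0.259, 0.541, 0.303] pointing down, gripper open.
Joint ranges: [-2.96, 2.96], [-0.89, 2.26], [0.02, 2.5], [-1.34, 4.48], [0, 2.73], [-2.66, 2.66]. Speed limits (rad/s): [2.39, 2.39, 2.79, 3.14, 3.14, 3.14].

## Interface

Orientations are given as [roll, pitch, yaw] about the fixed x, y, z axes, in that order (R = Rz(yaw) Ry(pitch) Rx(roll)).
In Python, from station import * gives the robot as it stands. The module is installed in compiled form; this text tells all that it offers.
- The arm moves only by the tool move_arm, never from a script. Its argument "rows" is a list of rows, each an object with "slide": the shift along the tool's x, y, z in m, a list of three; "spin": the turn about the tool's z in rad. In form: [{"slide": [dx, dy, dz], "spin": spin}, ...]. A call has exactly 10 rows; each row is the pose to reach, as a shift and turn from the pose measured when the call began, along the tool's axes at that moment; what a row does not reach only later rows make up. A row lasts 1/12 s, in which the tool goes at most 41.7 mm and 7.16 degrees, less where a joint would pass 70% of its speed; a pose out of reach is approached as far as the arm can. A call with a gripper value outside its range is refused whole. "hand" is the closure, from 0 (fully open) to 1 (shut), set as the call begins (left out, the last holds). The fingers move at their own pace and stop on an object; "newtons" is the grip in N (left out, the last holds). Time passes only in rows, so rows that repeat a pose let the fingers close, or fill a call up. It gives the time, the measured TCP pose, the force and the opening at its end, in the units of the state.
- read_state(): the state, without advancing time (a new reading comes with each control period).
- capture(name): name is "scene" or "top" or "wrist"; returns the picture (384x512x3 uint8, red, green, blue); there is no depth.
- calibration(name): a dict with "intrinsics" (3x3 intrinsics, pixels), "R" (3x3) and "t" (3): a world point X has camera coordinates R X + t. Camera axes: x right, y down, z forward; pixel columns grow to the right and rows downward; lengths in m; the calibration is good to about 2 mm. A picture is of the moment at which its call begins: read the wrist's pose just before it. calibration takes no time and is no camera call; for the wrist camera it gives the pose at the moment of the call.
- sign_off(): hands the job in, once; it reports no verdict.
The state is a dict: "time_s": time; "joints": joint angles; "joint_velocities": joint speeds; "joint_efforts": joint torques, N m; "tool_pos": TCP position; "tool_rot": TCP orientation; "wrist_force": force on the tool from outside, world axes, zero at the start; "ft_torque": the same for the moment, N m; "gripper_width": finger opening in m.
Only numpy, scipy, OpenCV 4.12 (cv2) and the standard library are available. Lean on these libraries where they do the work, as an engineer would, in place of code of your own. Each camera call takes 0.05 s, during which the arm holds its last target. There are 200 camera calls.

## Task

Make up two kits from the stock on the desk: in the tray with three bays stand the staining jar, the large dropper bottle and one small dropper bottle; in the tray with two bays stand the test-strip canister and the other small dropper bottle. Put one thing in each bay, any bay of its tray, standing upright on the bay's floor, let go of it and leave it at rest. Never tip any of them over on the way, and leave the timer where it is.

Things in the scene. Friction and masses are not known exactly. Their poses are not given: they have to be found in the camera images.
- long_tray: fixed grey plastic tray with three equal square bays in a row along its y axis, open above, a thin lug at each end. 244 mm long in y without lugs (each adds 13 mm), 84 mm in x, walls 18 mm tall and 4 mm thick, bay floors 4 mm above the desk. Each bay is 76 x 76 mm inside, centres at y = -80, 0 and +80 mm, x = 0 in the tray's frame. Origin at the centre of the underside, on the desk, z up. It stands at the left or the right front of the desk, yaw within about 0.25 rad.
- short_tray: fixed grey plastic tray with two equal square bays in a row along its y axis, open above, a thin lug at each end. 164 mm long in y without lugs (each adds 13 mm), 84 mm in x, walls 18 mm tall and 4 mm thick, bay floors 4 mm above the desk. Each bay is 76 x 76 mm inside, centres at y = -40 and +40 mm, x = 0 in the tray's frame. Origin at the centre of the underside, on the desk, z up. It stands at the left or the right front of the desk, yaw within about 0.25 rad.
- stain_jar: staining jar, clear glass of square plan with well-rounded corners (59 mm over its flat sides, 70 mm over the corners, sides along its x and y axes), with a round black lid that has a small knob, 107 mm tall (glass to 84 mm, the lid above it; the lid stays on), 240 g. Grip the glass on two opposite flat sides. (Another such jar on the brown side desk at the far right is not stock.) Origin at the centre of the underside, z up, yaw within 0.6 rad.
- tall_bottle: the one large dropper bottle of the stock (the two bottles at the far edge of the desk by the tube rack are not stock), brown body, paper label, red nozzle cap: 37 mm across the round body, 100 mm tall (straight body to about 60 mm, shoulder to 74 mm, then the tapering cap, 20 mm across at its foot), 55 g. Cap does not turn. Origin at the centre of the underside, z up.
- small_bottle_1: one of two alike small dropper bottles with pale body, paper label and black nozzle cap: 30 mm across the round body, 78 mm tall (body to 50 mm with the shoulder from about 40 mm up, then the cap, 17 mm across at its foot and tapering), 55 g. The two are interchangeable; the two bottles at the far edge of the desk by the tube rack are not stock. Cap does not turn. Origin at the centre of the underside, z up.
- small_bottle_2: one of two alike small dropper bottles with pale body, paper label and black nozzle cap: 30 mm across the round body, 78 mm tall (body to 50 mm with the shoulder from about 40 mm up, then the cap, 17 mm across at its foot and tapering), 55 g. The two are interchangeable; the two bottles at the far edge of the desk by the tube rack are not stock. Cap does not turn. Origin at the centre of the underside, z up.
- strip_canister: black test-strip canister with a flip lid (which stays shut): about 30 mm in x by 36 mm in y, 63 mm tall (body to 48 mm, lid above), 35 g. Origin at the centre of the underside, z up, yaw within 0.6 rad.
- timer: bystander: wind-up timer, a cream box with a red dial on its face; 44 mm in x with the dial, 66 mm in y, 68 mm tall, 110 g, loose. It stands among the stock (not the one on the brown side desk) and belongs to no kit. Origin at about the centre of the underside, z up, dial towards -x. (Another obstacle: the fixed white analyser at mid desk, 0.44 m tall, begins 0.56 m ahead of the robot and spans y = -0.08 to 0.18 m; carry things round in front of it.)
There are look-alikes about, which are no part of the job. Leave any orange look-alike of the small_bottle_1 alone.

How it is judged:
At the end, for the whole second after the job is handed in: Jar, large bottle and a small bottle in the three-bay tray, canister and the other small bottle in the two-bay tray, one to a bay: origin within 24 mm of the bay centre in tray x and y, 1 to 8 mm above the desk; tilt under 0.12 rad, at rest (0.02 m/s, 0.3 rad/s), released (((x of stain_jar in the frame of long_tray between -0.024 and 0.024 m and y of stain_jar in the frame of long_tray between -0.104 and -0.056 m and z of stain_jar in the frame of long_tray between 0.001 and 0.008 m) or (x of tall_bottle in the frame of long_tray between -0.024 and 0.024 m and y of tall_bottle in the frame of long_tray between -0.104 and -0.056 m and z of tall_bottle in the frame of long_tray between 0.001 and 0.008 m) or (x of small_bottle_1 in the frame of long_tray between -0.024 and 0.024 m and y of small_bottle_1 in the frame of long_tray between -0.104 and -0.056 m and z of small_bottle_1 in the frame of long_tray between 0.001 and 0.008 m) or (x of small_bottle_2 in the frame of long_tray between -0.024 and 0.024 m and y of small_bottle_2 in the frame of long_tray between -0.104 and -0.056 m and z of small_bottle_2 in the frame of long_tray between 0.001 and 0.008 m)) and ((x of stain_jar in the frame of long_tray between -0.024 and 0.024 m and y of stain_jar in the frame of long_tray between -0.024 and 0.024 m and z of stain_jar in the frame of long_tray between 0.001 and 0.008 m) or (x of tall_bottle in the frame of long_tray between -0.024 and 0.024 m and y of tall_bottle in the frame of long_tray between -0.024 and 0.024 m and z of tall_bottle in the frame of long_tray between 0.001 and 0.008 m) or (x of small_bottle_1 in the frame of long_tray between -0.024 and 0.024 m and y of small_bottle_1 in the frame of long_tray between -0.024 and 0.024 m and z of small_bottle_1 in the frame of long_tray between 0.001 and 0.008 m) or (x of small_bottle_2 in the frame of long_tray between -0.024 and 0.024 m and y of small_bottle_2 in the frame of long_tray between -0.024 and 0.024 m and z of small_bottle_2 in the frame of long_tray between 0.001 and 0.008 m)) and ((x of stain_jar in the frame of long_tray between -0.024 and 0.024 m and y of stain_jar in the frame of long_tray between 0.056 and 0.104 m and z of stain_jar in the frame of long_tray between 0.001 and 0.008 m) or (x of tall_bottle in the frame of long_tray between -0.024 and 0.024 m and y of tall_bottle in the frame of long_tray between 0.056 and 0.104 m and z of tall_bottle in the frame of long_tray between 0.001 and 0.008 m) or (x of small_bottle_1 in the frame of long_tray between -0.024 and 0.024 m and y of small_bottle_1 in the frame of long_tray between 0.056 and 0.104 m and z of small_bottle_1 in the frame of long_tray between 0.001 and 0.008 m) or (x of small_bottle_2 in the frame of long_tray between -0.024 and 0.024 m and y of small_bottle_2 in the frame of long_tray between 0.056 and 0.104 m and z of small_bottle_2 in the frame of long_tray between 0.001 and 0.008 m)) and ((x of small_bottle_1 in the frame of short_tray between -0.024 and 0.024 m and y of small_bottle_1 in the frame of short_tray between -0.064 and -0.016 m and z of small_bottle_1 in the frame of short_tray between 0.001 and 0.008 m) or (x of small_bottle_2 in the frame of short_tray between -0.024 and 0.024 m and y of small_bottle_2 in the frame of short_tray between -0.064 and -0.016 m and z of small_bottle_2 in the frame of short_tray between 0.001 and 0.008 m) or (x of strip_canister in the frame of short_tray between -0.024 and 0.024 m and y of strip_canister in the frame of short_tray between -0.064 and -0.016 m and z of strip_canister in the frame of short_tray between 0.001 and 0.008 m)) and ((x of small_bottle_1 in the frame of short_tray between -0.024 and 0.024 m and y of small_bottle_1 in the frame of short_tray between 0.016 and 0.064 m and z of small_bottle_1 in the frame of short_tray between 0.001 and 0.008 m) or (x of small_bottle_2 in the frame of short_tray between -0.024 and 0.024 m and y of small_bottle_2 in the frame of short_tray between 0.016 and 0.064 m and z of small_bottle_2 in the frame of short_tray between 0.001 and 0.008 m) or (x of strip_canister in the frame of short_tray between -0.024 and 0.024 m and y of strip_canister in the frame of short_tray between 0.016 and 0.064 m and z of strip_canister in the frame of short_tray between 0.001 and 0.008 m)) and angle between each of stain_jar, tall_bottle, small_bottle_1, small_bottle_2, strip_canister's own z axis and vertical below 0.12 rad and linear speed of each of stain_jar, tall_bottle, small_bottle_1, small_bottle_2, strip_canister below 0.02 m/s and angular speed of each of stain_jar, tall_bottle, small_bottle_1, small_bottle_2, strip_canister below 0.3 rad/s); the robot touches nothing.
It fails at once if a thing of the kits is tipped by more than 0.7 rad (angle between any of stain_jar, tall_bottle, small_bottle_1, small_bottle_2, strip_canister's own z axis and vertical above 0.7 rad).
It fails at once if the timer is moved by more than 20 mm or tipped over (distance of timer from where it was at the start of the episode above 0.02 m or angle between timer's own z axis and vertical above 0.5 rad).
It also fails if it takes over 144 s, if anything falls off the work surface, if the arm or the gripper's body presses on something with over 40 N, if the wrist force passes 120 N, or if a joint passes its speed limit or range.

## Working session

There is one attempt and no reset: what is moved stays moved. The work goes in short steps, Python scripts to look and compute and a tool call to move; the robot and the scene stay as the last step left them, time stands still between calls to the robot, and variables do not carry over. Pictures are saved under pics/ and viewed, about 12 in all and at most 16, crops included, and the job is handed in when it is done.

Besides the shell and the picture viewer there is one more tool, called after "Request:" in YAML: its name, and indented under it one key for each argument. move_arm: Moves the arm, as the interface text tells. Its arguments: {"type":"object","properties":{"rows":{"type":"array"},"hand":{"type":"number"},"newtons":{"type":"number"}},"required":["rows"]}

```bash
mkdir -p pics; python3 - <<'E'
from station import *
import cv2
print(read_state())
for n in ("scene","top"):
    im=capture(n); cv2.imwrite(f"pics/{n}0.png",cv2.resize(im[:,:,::-1],(800,600),interpolation=cv2.INTER_CUBIC)); cv2.imwrite(f"{n}0.png",im[:,:,::-1])
    print(n,calibration(n))
E
```

```text
{'time_s': 0.0, 'joints': array([ 1.03960494e+00,  1.31200370e-01,  1.48926879e+00,  1.66076852e-05,
        1.52300411e+00, -8.54009689e-02]), 'joint_velocities': array([-2.15343004e-03, -3.90456053e-05, -2.36057465e-04,  4.05699553e-04,
       -1.46427859e-03,  3.59892884e-04]), 'joint_efforts': array([ 4.56569087e-04, -5.59826446e+01, -4.91768432e+01,  7.70048727e-02,
        3.50936246e-02, -1.21655262e-04]), 'tool_pos': array([0.2584676 , 0.54101431, 0.30166965]), 'tool_rot': array([-3.13972031e+00, -1.76937697e-04,  2.69580126e+00]), 'wrist_force': array([0.35496768, 0.00130966, 0.63701139]), 'ft_torque': array([ 0.01038455,  0.04416646, -0.00053274]), 'gripper_width': 0.09312084510561698}
scene {'intrinsics': array([[424.80611322,   0.        , 255.23713543],
       [  0.        , 424.80611322, 197.22113292],
       [  0.        ,   0.        ,   1.        ]]), 'R': array([[ 0.90060561, -0.4346272 , -0.00295365],
       [-0.31591304, -0.6499165 , -0.69123621],
       [ 0.29851043,  0.62346431, -0.72262285]]), 't': array([-0.42580974,  0.22946077,  0.99807177])}
top {'intrinsics': array([[409.76257522,   0.        , 260.269177  ],
       [  0.        , 409.76257522, 188.78739754],
       [  0.        ,   0.        ,   1.        ]]), 'R': array([[-0.01844901, -0.99960545,  0.02117975],
       [-0.99641355,  0.0166322 , -0.08296628],
       [ 0.08258128, -0.02263444, -0.99632726]]), 't': array([0.04401131, 0.48118715, 1.02976985])}
```

View pics/scene0.png

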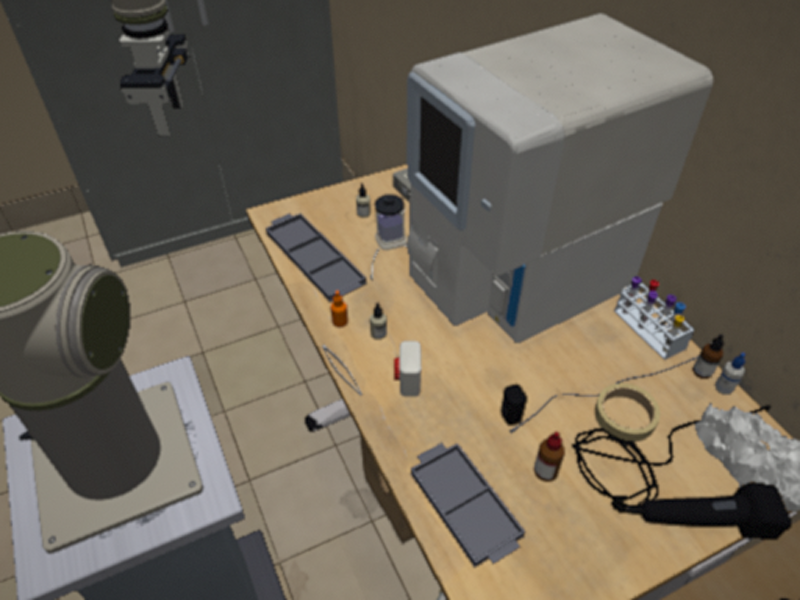

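View pics/top0.png

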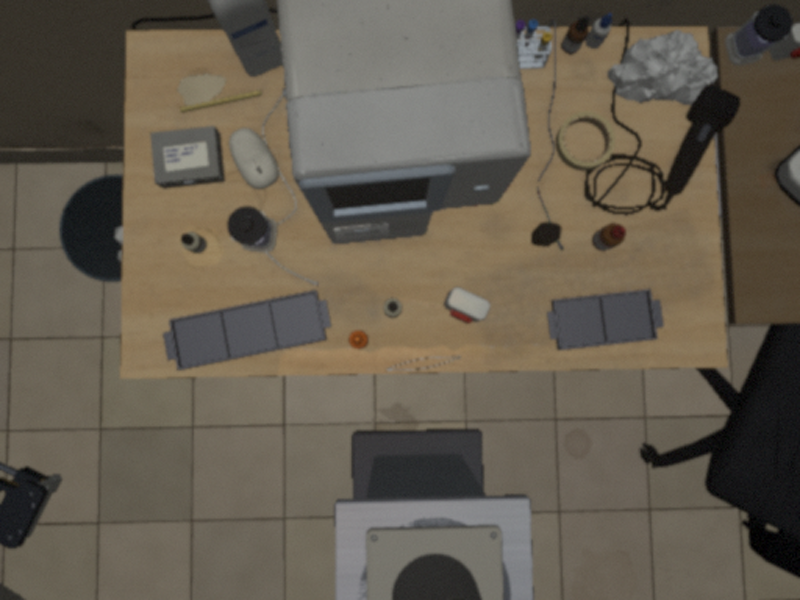

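Scene (800x600 px): long tray at left (315,257), short tray at right (467,500). Stock: jar (389,218), small bottles (363,200) and (378,322), canister (513,404), large bottle (549,457), timer (408,370). The orange bottle (339,310) is the look-alike. The bottles by the rack, (709,357) and (732,373), are not stock. The top view agrees. I'll enlarge crops to confirm these and read pixels.

```bash
python3 - <<'E'
import cv2,numpy as np
t=cv2.imread("top0.png"); s=cv2.imread("scene0.png")
def crop(im,x,y,w,h,k):
    c=cv2.resize(im[y:y+h,x:x+w],None,fx=k,fy=k,interpolation=cv2.INTER_CUBIC)
    for i in range(0,w,20): cv2.putText(c,str(x+i),(i*k,10),0,.35,(0,255,255),1); cv2.line(c,(i*k,12),(i*k,18),(0,255,255),1)
    for j in range(0,h,20): cv2.putText(c,str(y+j),(0,j*k+4),0,.35,(0,255,0),1)
    return c
cv2.imwrite("pics/c1.png",np.vstack([crop(t,90,120,190,120,4)]))
cv2.imwrite("pics/c2.png",np.vstack([crop(t,270,130,170,100,4)]))
cv2.imwrite("pics/c3.png",crop(s,155,105,130,150,4))
cv2.imwrite("pics/c4.png",crop(s,240,210,150,150,4))
E
```

```text
(no output)
```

View pics/c1.png

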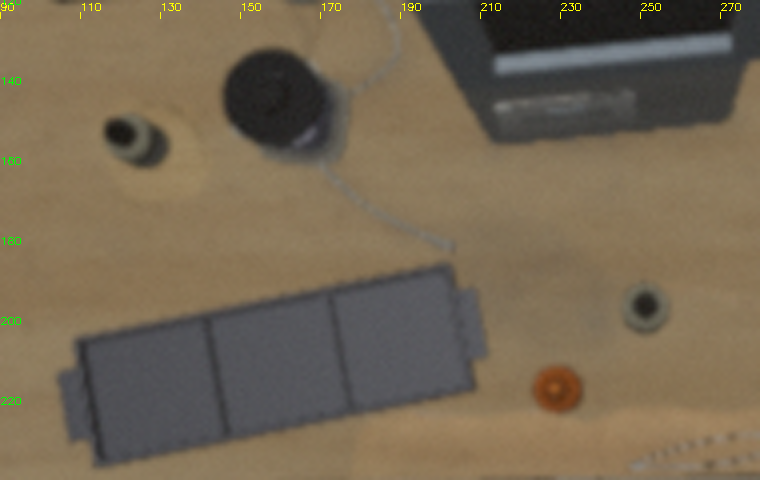

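View pics/c2.png

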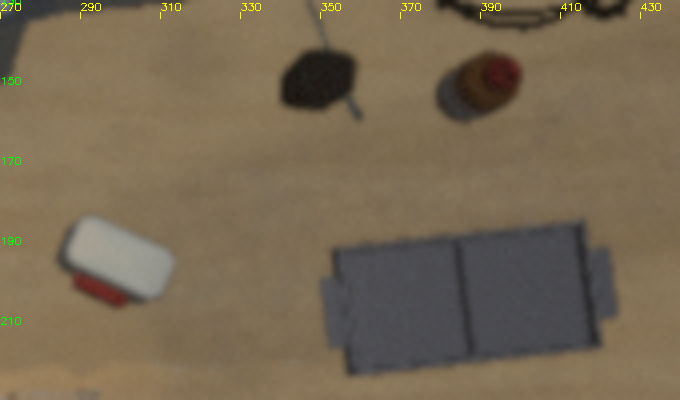

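View pics/c3.png

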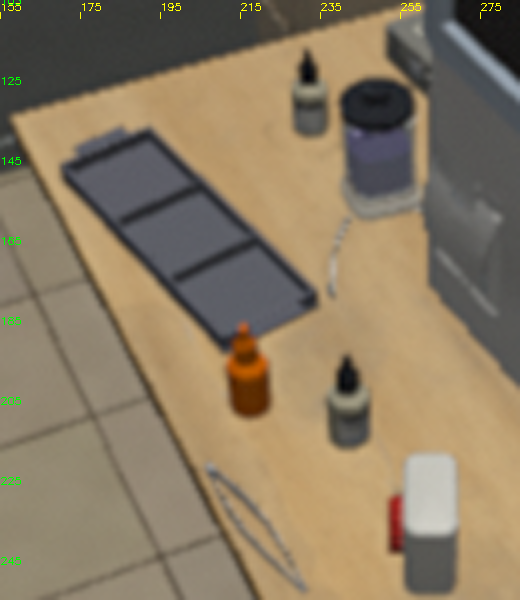

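View pics/c4.png

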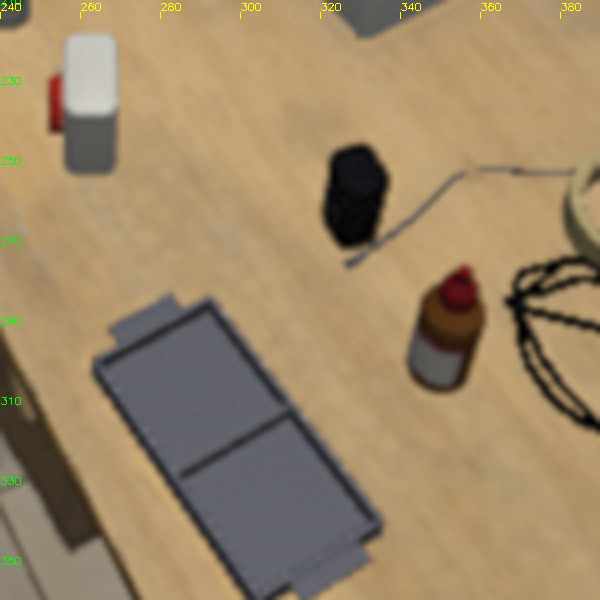

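Crops (native px = offset + px/4): top view shows jar lid knob (157.8,143.3), small bottle A cap (120,153), small bottle B cap (251,196), orange look-alike (229,217, to be left alone), canister lid (350.5,149), large bottle tip (396.5,147.5) and timer (300,194.5). The pale body with black cap marks A and B as the stock. The only large brown bottle on the near desk is at (390,152). The next step is triangulation.

```bash
cat > h.py <<'E'
from station import *
import numpy as np, cv2
from scipy.optimize import least_squares
def ray(c,uv):
    K=c["intrinsics"];R=c["R"];d=R.T@np.linalg.solve(K,[*uv,1]);return -R.T@c["t"],d/np.linalg.norm(d)
def onz(c,uv,z):
    o,d=ray(c,uv);return o+d*(z-o[2])/d[2]
def tri(*pairs):
    A=0;b=0;L=[ray(*p) for p in pairs]
    for o,d in L: P=np.eye(3)-np.outer(d,d);A=A+P;b=b+P@o
    X=np.linalg.solve(A,b);return X,max(np.linalg.norm((np.eye(3)-np.outer(d,d))@(X-o)) for o,d in L)
def proj(c,X):
    p=c["intrinsics"]@(c["R"]@np.asarray(X)+c["t"]);return p[:2]/p[2]
E
python3 - <<'E'
from h import *
np.set_printoptions(precision=4,suppress=True)
T=calibration("top");S=calibration("scene")
for n,a,b in [("A",(120,153),(231.75,118)),("B",(251.25,196.25),(241.75,194.25)),("orange",(229.25,217),(215.75,186)),("jar",(157.75,143.25),(249.5,126.5)),("can",(350.5,149.25),(330,250.5)),("tall",(396.5,147.5),(355.75,277)),("timer",(300,194.5),(262.75,228.25)),
 ("LTfarR",(203,186.25),(155+316/4,105+297/4)),("LTfarL",(109.25,205),(155+150/4,105+130/4)),("LTnearL",(114.25,236.5),(155+63/4,105+168/4)),("STfarL",(353,192.25),(240+210/4,210+300/4)),("STfarR",(415.75,185.5),(240+381/4,210+522/4)),("STnearL",(357,223.75),(240+95/4,210+367/4))]:
    print(n,*tri((T,a),(S,b)))
for n,q,hl in [("long",[(109.25,205),(203,186.25),(208.75,217.5),(114.25,236.5)],.122),("short",[(353,192.25),(415.75,185.5),(420.5,216.75),(357,223.75)],.082)]:
    P=np.array([onz(T,p,.018)[:2] for p in q]); c=P.mean(0)
    m=np.array([[.042,hl],[.042,-hl],[-.042,-hl],[-.042,hl]])
    f=lambda v:(v[:2]+m@np.array([[np.cos(v[2]),np.sin(v[2])],[-np.sin(v[2]),np.cos(v[2])]])-P).ravel()
    r=least_squares(f,[*c,0]);print(n,r.x,np.abs(r.fun).max())
for n,p in [("A base",(232.5,136.5)),("B base",(242.25,214))]: print(n,onz(S,p,0))
q=[(92,215),(175,258),(155,300),(70,255)]
print([onz(T,(270+a/4,130+b/4),.068)[:2] for a,b in q])
print("jar foot corners top", )
E
```

```text
A [0.5695 0.3726 0.0829] 0.0009409278039753439
B [0.4606 0.0586 0.0775] 0.0012684474332783718
orange [0.4104 0.1123 0.082 ] 0.00010796124582734846
jar [0.5867 0.2764 0.1089] 0.0007952605797415263
can [ 0.575  -0.1901  0.065 ] 0.0023172565789471773
tall [ 0.5708 -0.293   0.0976] 0.0012396435898447164
timer [ 0.4633 -0.0608  0.0661] 0.0009611606018187267
LTfarR [0.4915 0.1826 0.0121] 3.463525430690005e-05
LTfarL [0.4481 0.4208 0.0131] 0.0007039555799638321
LTnearL [0.3688 0.4074 0.0118] 0.0015436885604065914
STfarL [ 0.4704 -0.2055  0.0101] 0.0008598128110829436
STfarR [ 0.484  -0.3676  0.0165] 2.582631530861217e-05
STnearL [ 0.3896 -0.2138  0.0072] 0.0016387756534548717
long [0.4291 0.2938 0.1804] 0.0019751085573589955
short [ 0.436  -0.2889  0.0911] 0.0014617573555295582
A base [0.5743 0.3837 0.    ]
B base [ 0.4609  0.0578 -0.    ]
[array([ 0.4889, -0.0437]), array([ 0.4617, -0.0939]), array([ 0.4362, -0.0809]), array([ 0.4646, -0.0297])]
jar foot corners top
```

Request:
move_arm:
  rows:
    - {"slide":[-0.03,-0.01,0],"spin":0.11}
    - {"slide":[-0.07,-0.02,0],"spin":0.23}
    - {"slide":[-0.11,-0.03,0],"spin":0.35}
    - {"slide":[-0.15,-0.04,0],"spin":0.47}
    - {"slide":[-0.19,-0.05,0],"spin":0.59}
    - {"slide":[-0.23,-0.06,0],"spin":0.71}
    - {"slide":[-0.27,-0.07,0],"spin":0.83}
    - {"slide":[-0.3,-0.08,0],"spin":0.95}
    - {"slide":[-0.331,-0.087,0],"spin":1.07}
    - {"slide":[-0.331,-0.087,0],"spin":1.125}
  hand: 0
  newtons: 15

```text
time_s: 0.93
tool_pos: [0.5233, 0.3155, 0.3011]
tool_rot: [-3.141, 0.004, 1.559]
wrist_force: [0.1, -0.5, 0.2]
gripper_width: 0.0925
```

```bash
cat >> h.py <<'E'
def snap(n,k=1.56):
    c=calibration("wrist");im=capture("wrist")[:,:,::-1];cv2.imwrite(f"{n}.png",im)
    np.savez(n,**c)
    cv2.imwrite(f"pics/{n}.png",cv2.resize(im,None,fx=k,fy=k,interpolation=cv2.INTER_CUBIC));return c
E
python3 - <<'E'
from h import *
c=snap("w1");s=read_state();print(s["time_s"],s["tool_pos"],s["tool_rot"]);print(c)
E
```

```text
0.9833 [0.52159024 0.31720136 0.30105423] [-3.14007275e+00  2.49306907e-03  1.55883302e+00]
{'intrinsics': array([[311.96155874,   0.        , 255.35444873],
       [  0.        , 311.96155874, 190.9280236 ],
       [  0.        ,   0.        ,   1.        ]]), 'R': array([[ 9.99946156e-01, -1.03728785e-02, -2.97266325e-04],
       [-9.85495018e-03, -9.58210957e-01,  2.85892710e-01],
       [-3.25037420e-03, -2.85874387e-01, -9.58261587e-01]]), 't': array([-0.51955353,  0.27411236,  0.48144049])}
```

View pics/w1.png

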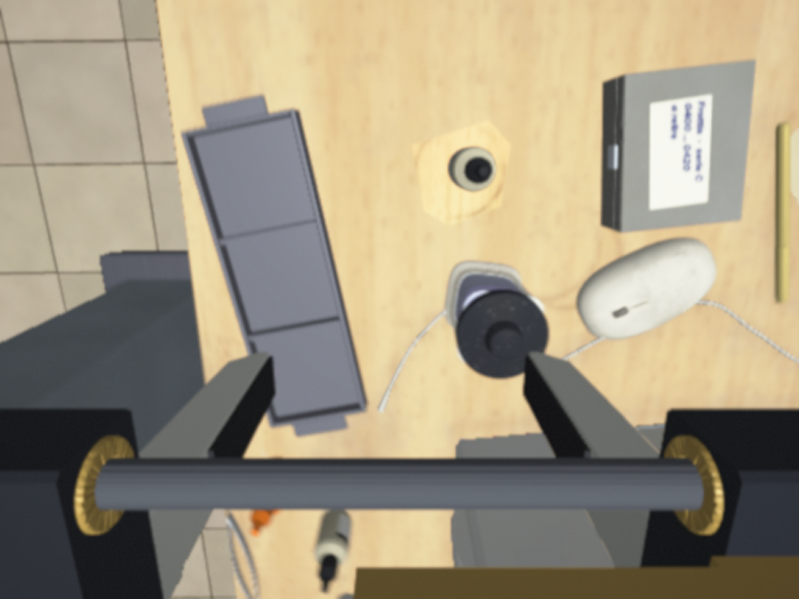

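The wrist view shows jar (500,333), bottle A on a thin wooden coaster (473,169) and the long tray (280,270). I'll crop the jar and bottle A and refine the tray from this view.

```bash
python3 - <<'E'
import cv2
im=cv2.imread("w1.png");x,y,w,h=260,70,110,180
c=cv2.resize(im[y:y+h,x:x+w],None,fx=4,fy=4,interpolation=cv2.INTER_CUBIC)
c2=cv2.resize(im[55:280,110:240],None,fx=2.6,fy=2.6,interpolation=cv2.INTER_CUBIC)[:600]
import numpy as np
o=np.zeros((600,800,3),np.uint8);o[:,:440]=c[:600];o[:c2.shape[0],450:450+c2.shape[1]]=c2
cv2.imwrite("pics/w1c.png",o)
E
```

```text
(no output)
```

View pics/w1c.png

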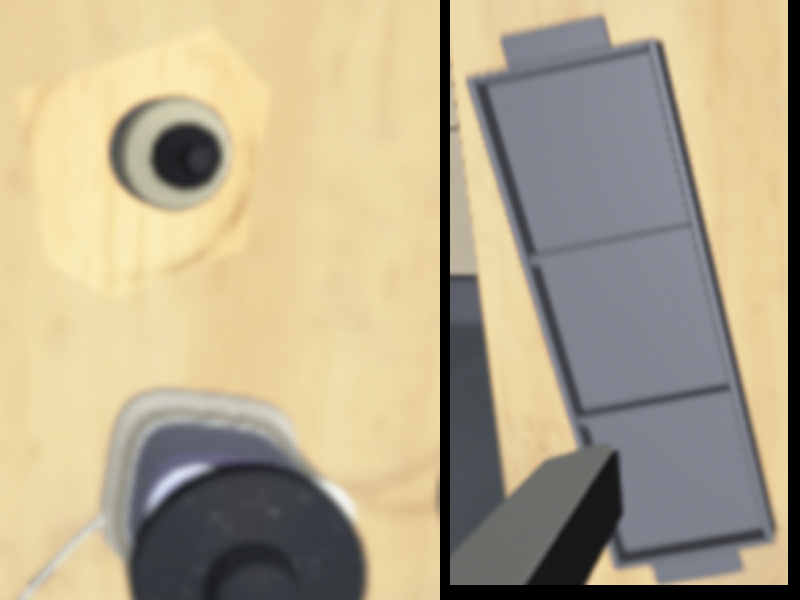

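```bash
python3 - <<'E'
from h import *
np.set_printoptions(precision=4,suppress=True)
c=dict(np.load("w1.npz"));T=calibration("top");S=calibration("scene")
w=lambda x,y:(260+x/4,70+y/4)
print("jar edge pts z=0",*[onz(c,w(*p),0.0)[:2] for p in [(150,389),(275,408),(117,425),(104,515)]])
print("lid ctr",onz(c,w(247,580),.095), "A tip",tri((c,w(202,157)),(T,(119.5,152.5)),(S,(231.75,118))),"A base circle",onz(c,w(160,153),.03))
lt=lambda x,y:(110+(x-450)/2.6,55+y/2.6)
q=[lt(*p) for p in [(657,42),(774,535),(617,566),(469,80)]]
P=np.array([onz(c,p,.018)[:2] for p in q]);hl=.122
m=np.array([[.042,hl],[.042,-hl],[-.042,-hl],[-.042,hl]])
f=lambda v:(v[:2]+m@np.array([[np.cos(v[2]),np.sin(v[2])],[-np.sin(v[2]),np.cos(v[2])]])-P).ravel()
r=least_squares(f,[.43,.29,.18]);print(r.x,r.fun)
for n,ct in (("jar knob w",w(245,575)),): print(n,tri((c,ct),(T,(157.75,143.25)),(S,(249.5,126.5))))
E
```

```text
jar edge pts z=0 [0.5756 0.3111] [0.6151 0.3046] [0.5655 0.2996] [0.5619 0.2698]
lid ctr [0.588  0.2836 0.095 ] A tip (array([0.5742, 0.3811, 0.074 ]), np.float64(0.004717390105791467)) A base circle [0.5724 0.3835 0.03  ]
[0.4328 0.2996 0.1822] [-0.      0.0035  0.0017 -0.0038 -0.0004 -0.0022 -0.0014  0.0026]
jar knob w (array([0.5886, 0.2831, 0.0998]), np.float64(0.004283572009745594))
```

Wrist and top disagree by about 6 mm in y, so I'll look again at rest from just above bottle A.

Request:
move_arm:
  rows:
    - {"slide":[0.02,0.02,0.03],"spin":-0.01}
    - {"slide":[0.04,0.035,0.06],"spin":-0.01}
    - {"slide":[0.061,0.051,0.09],"spin":-0.01}
    - {"slide":[0.061,0.051,0.1],"spin":-0.01}
    - {"slide":[0.061,0.051,0.1],"spin":-0.01}
    - {"slide":[0.061,0.051,0.1],"spin":-0.01}
    - {"slide":[0.061,0.051,0.1],"spin":-0.01}
    - {"slide":[0.061,0.051,0.1],"spin":-0.01}
    - {"slide":[0.061,0.051,0.1],"spin":-0.01}
    - {"slide":[0.061,0.051,0.1],"spin":-0.01}

```text
time_s: 1.82
tool_pos: [0.5737, 0.3774, 0.2034]
tool_rot: [3.14, 0.001, 1.569]
wrist_force: [0.1, -0.4, 0.2]
gripper_width: 0.0933
```

```bash
python3 - <<'E'
from h import *
c=snap("w2");s=read_state();print(s["time_s"],s["tool_pos"],s["tool_rot"])
for X in [(.573,.378,.08),(.573,.383,.08),(.573,.373,.08),(.588,.283,.1),(.587,.276,.1)]: print(X,proj(c,X)*1.5625)
E
```

```text
1.8667 [0.57356955 0.37738041 0.20279529] [3.14077108e+00 1.12697754e-03 1.56871240e+00]
(0.573, 0.378, 0.08) [397.75829258 336.76301138]
(0.573, 0.383, 0.08) [397.7429779  326.27884456]
(0.573, 0.373, 0.08) [397.7734106 347.1125485]
(0.588, 0.283, 0.1) [430.21596981 543.30138016]
(0.587, 0.276, 0.1) [427.825834   555.47890994]
```

View pics/w2.png

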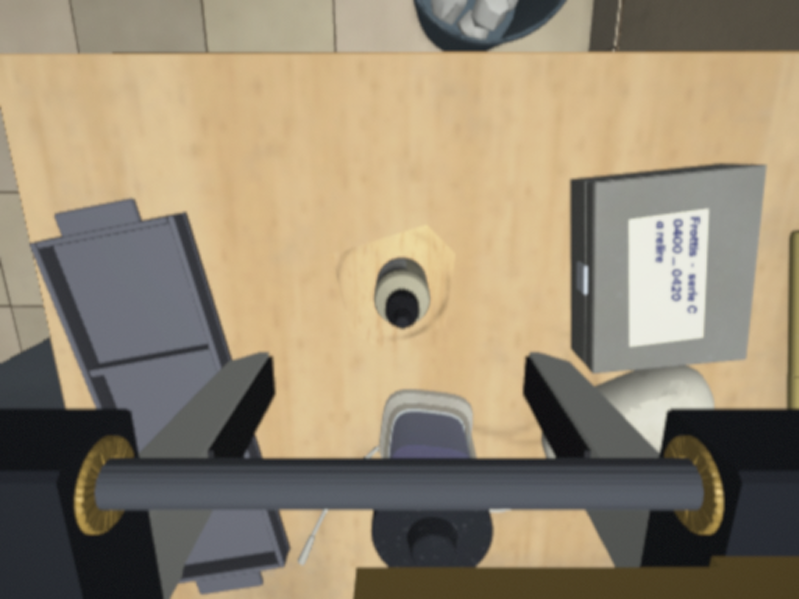

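Bottle A's tip is at (403,313), its body at about (402,288), and the jar knob is at (433,530).

```bash
python3 - <<'E'
from h import *
np.set_printoptions(precision=4,suppress=True)
c=dict(np.load("w1.npz"));d=dict(np.load("w2.npz"));T=calibration("top");S=calibration("scene")
w=lambda x,y:(260+x/4,70+y/4); v=lambda x,y:(x/1.5625,y/1.5625)
a=(c,w(202,157));b=(d,v(403,313));t=(T,(119.5,152.5));s=(S,(231.75,118))
for n,L in [("w1w2",(a,b)),("w1s",(a,s)),("w2s",(b,s)),("w2t",(b,t)),("w1t",(a,t)),("ts",(t,s)),("all",(a,b,t,s))]: print(n,*tri(*L))
a=(c,w(247,572));b=(d,v(433,530));t=(T,(157.75,143.25));s=(S,(249.5,126.5))
print("knob")
for n,L in [("w1w2",(a,b)),("w1s",(a,s)),("w2s",(b,s)),("w2t",(b,t)),("w1t",(a,t)),("ts",(t,s))]: print(n,*tri(*L))
print("A base w2",onz(d,v(402,275),0), "jar foot far edge", onz(d,v(400,391),0),onz(d,v(455,396),0),onz(d,v(381,455),0),onz(d,v(473,455),0),onz(d,v(386,405),0),onz(d,v(470,410),0))
# tray far corners
print(onz(d,v(186,213),.018),onz(d,v(34,243),.018),onz(d,v(289,549),.018))
for cc in (c,d): print(-cc["R"].T@cc["t"])
E
```

```text
w1w2 [0.5765 0.3842 0.0668] 0.001246368579014077
w1s [0.5758 0.384  0.0738] 0.0006461236984055386
w2s [0.5757 0.3865 0.072 ] 0.00034951659071626764
w2t [0.575  0.382  0.0576] 0.0006074227286704107
w1t [0.5774 0.3833 0.0544] 0.0023791080002454256
ts [0.5707 0.3744 0.0814] 0.0005580994320872108
all [0.5751 0.3833 0.0705] 0.005747093145149458
knob
w1w2 [0.589  0.2847 0.0931] 0.0007466400024375225
w1s [0.5895 0.2867 0.0999] 0.0027150849216977945
w2s [0.5911 0.2884 0.0987] 0.001906240652650024
w2t [0.5899 0.2811 0.0894] 0.0001271896663005339
w1t [0.5903 0.282  0.0853] 0.0002869561317319198
ts [0.5867 0.2764 0.1089] 0.0007952605797415263
A base w2 [0.5755 0.387  0.    ] jar foot far edge [0.5743 0.3099 0.    ] [0.61   0.3063 0.    ] [0.5615 0.2623 0.    ] [0.6235 0.2622 0.    ] [0.5651 0.2998 0.    ] [0.6201 0.2961 0.    ]
[0.4579 0.4262 0.018 ] [0.3719 0.4098 0.018 ] [0.4994 0.2016 0.018 ]
[0.5238 0.3949 0.3828]
[0.5733 0.4567 0.2853]
```

Request:
move_arm:
  rows:
    - {"slide":[0.008,0.0015,0.02],"spin":0}
    - {"slide":[0.008,0.0015,0.045],"spin":0}
    - {"slide":[0.008,0.0015,0.07],"spin":0}
    - {"slide":[0.008,0.0015,0.09],"spin":0}
    - {"slide":[0.008,0.0015,0.102],"spin":0}
    - {"slide":[0.008,0.0015,0.102],"spin":0}
    - {"slide":[0.008,0.0015,0.102],"spin":0}
    - {"slide":[0.008,0.0015,0.102],"spin":0}
    - {"slide":[0.008,0.0015,0.102],"spin":0}
    - {"slide":[0.008,0.0015,0.102],"spin":0}

```text
time_s: 2.7
tool_pos: [0.5762, 0.3858, 0.1029]
tool_rot: [3.138, -0.0, 1.569]
wrist_force: [0.2, -0.9, 0.4]
gripper_width: 0.093
```

```bash
python3 - <<'E'
from h import *
c=snap("w3");s=read_state();print(s["time_s"],s["tool_pos"],s["tool_rot"],s["wrist_force"])
print(proj(c,(.575,.385,.078))*1.5625)
E
```

```text
2.75 [0.57596448 0.38568295 0.10251217] [ 3.13859851e+00 -1.02328445e-04  1.56869195e+00] [-0.73956132 -0.56337899  0.02771598]
[395.35847582 479.54190709]
```

View pics/w3.png

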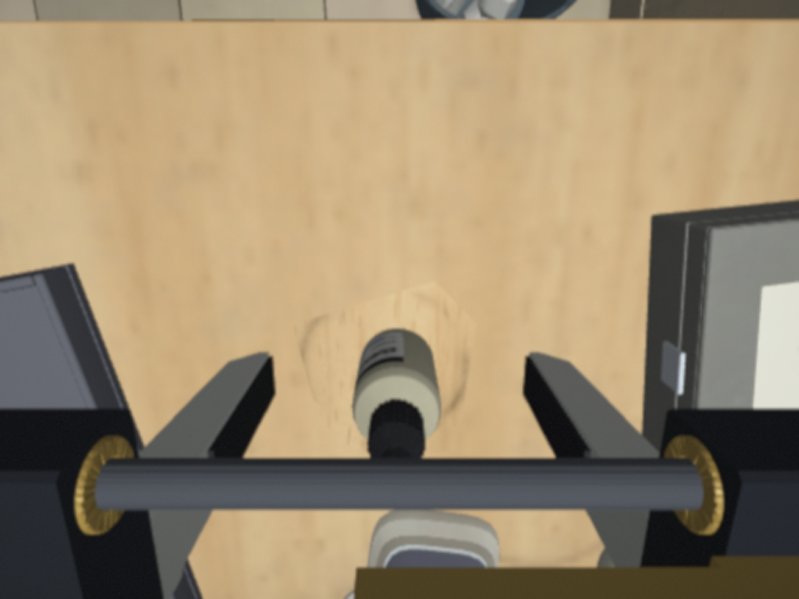

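```bash
python3 - <<'E'
from h import *
c=dict(np.load("w3.npz"))
for z in (0,.025,.05):
  for y in (.38,.385,.39,.395): print(z,y,proj(c,(.575,y,z))*1.5625)
E
```

```text
0 0.38 [396.10257928 369.26709133]
0 0.385 [396.07367128 358.07413112]
0 0.39 [396.04435246 346.72210433]
0 0.395 [396.014614   335.20759588]
0.025 0.38 [395.94479017 398.24303697]
0.025 0.385 [395.91067711 385.75682795]
0.025 0.39 [395.87601266 373.06879307]
0.025 0.395 [395.84078332 360.17399903]
0.05 0.38 [395.73765962 436.27990502]
0.05 0.385 [395.69624075 422.17639418]
0.05 0.39 [395.65404575 407.80860436]
0.05 0.395 [395.61105259 393.16903699]
```

The bottle is centred between the fingers (base far edge at (397,330), consistent with y≈0.384). I'll grip and lift.

Request:
move_arm:
  rows:
    - {"slide":[-0.001,0,0],"spin":0}
    - {"slide":[-0.001,0,0],"spin":0}
    - {"slide":[-0.001,0,0],"spin":0}
    - {"slide":[-0.001,0,0],"spin":0}
    - {"slide":[-0.001,0,0],"spin":0}
    - {"slide":[-0.001,0,0],"spin":0}
    - {"slide":[-0.001,0,0],"spin":0}
    - {"slide":[-0.001,0,0],"spin":0}
    - {"slide":[-0.001,0,0],"spin":0}
    - {"slide":[-0.001,0,0],"spin":0}
  hand: 1
  newtons: 20

```text
time_s: 3.58
tool_pos: [0.576, 0.3847, 0.1025]
tool_rot: [3.139, -0.0, 1.569]
wrist_force: [0.5, -0.9, 0.2]
gripper_width: 0.0308
```

Request:
move_arm:
  rows:
    - {"slide":[0,0,-0.01],"spin":0}
    - {"slide":[0,0,-0.02],"spin":0}
    - {"slide":[0,0,-0.035],"spin":0}
    - {"slide":[0,0,-0.05],"spin":0}
    - {"slide":[0,-0.02,-0.06],"spin":-0.03}
    - {"slide":[0,-0.05,-0.06],"spin":-0.07}
    - {"slide":[0,-0.08,-0.06],"spin":-0.1}
    - {"slide":[0,-0.11,-0.06],"spin":-0.13}
    - {"slide":[0,-0.14,-0.06],"spin":-0.16}
    - {"slide":[0,-0.15,-0.06],"spin":-0.18}

```text
time_s: 4.42
tool_pos: [0.4228, 0.3854, 0.1636]
tool_rot: [3.139, -0.0, 1.752]
wrist_force: [-0.1, 0.2, 0.5]
gripper_width: 0.0294
```

```bash
cat >> h.py <<'E'
def traymask(im):
    b,g,r=[im[:,:,i].astype(int) for i in range(3)]
    m=((b-r)>4)&((b-r)<45)&(b>40)&(b<190)
    return cv2.morphologyEx(m.astype(np.uint8),cv2.MORPH_OPEN,np.ones((3,3)))
def fit(views,hl,x0):
    # align projected outer rim edges with image gradient
    E=[]
    for c,im in views:
        g=cv2.GaussianBlur(cv2.cvtColor(im,cv2.COLOR_BGR2LAB),(0,0),1.2).astype(float)
        G=sum(cv2.Sobel(g[:,:,k],6,1,0)**2+cv2.Sobel(g[:,:,k],6,0,1)**2 for k in (0,2,2))**.5
        E.append((c,cv2.GaussianBlur(G,(0,0),1.5)))
    t=np.linspace(-1,1,60)
    P=np.vstack([np.c_[.042*np.ones(60),hl*t],np.c_[-.042*np.ones(60),hl*t],np.c_[.042*t,hl*np.ones(60)],np.c_[.042*t,-hl*np.ones(60)]])
    def cost(v):
        cs,sn=np.cos(v[2]),np.sin(v[2]);X=np.c_[v[0]+P[:,0]*cs-P[:,1]*sn,v[1]+P[:,0]*sn+P[:,1]*cs,np.full(len(P),.018)]
        s=0;n=0
        for c,G in E:
            q=(c["R"]@X.T).T+c["t"];uv=(c["intrinsics"]@(q/q[:,2:]).T).T[:,:2].astype(np.float32)
            ok=(uv[:,0]>3)&(uv[:,0]<508)&(uv[:,1]>3)&(uv[:,1]<258)|(uv[:,1]>3)&(uv[:,1]<380)&(G.shape[0]>0)&(c.get("full",False))
            if ok.sum()<20: continue
            s+=cv2.remap(G.astype(np.float32),uv[ok,0].reshape(-1,1),uv[ok,1].reshape(-1,1),1).sum();n+=ok.sum()
        return -s/max(n,1)
    from scipy.optimize import differential_evolution as de
    r=de(cost,[(x0[0]-.02,x0[0]+.02),(x0[1]-.02,x0[1]+.02),(x0[2]-.08,x0[2]+.08)],seed=1,maxiter=60,tol=1e-6);return r.x,r.fun
E
python3 - <<'E'
from h import *
np.set_printoptions(precision=4,suppress=True)
c=snap("w4");s=read_state();print(s["time_s"],s["tool_pos"],s["tool_rot"],s["wrist_force"],s["gripper_width"])
L=lambda n:(dict(np.load(n+".npz")),cv2.imread(n+".png"))
T=(dict(calibration("top"),full=True),cv2.imread("top0.png"));S=(dict(calibration("scene"),full=True),cv2.imread("scene0.png"))
for n,v in [("top",[T]),("scene",[S]),("w1",[L("w1")]),("w2",[L("w2")]),("w4",[L("w4")])]: print(n,fit(v,.122,(.433,.297,.18)))
for n,v in [("top",[T]),("scene",[S])]: print(n,fit(v,.082,(.436,-.289,.09)))
E
```

```text
4.4667 [0.4228 0.3857 0.1636] [ 3.1386 -0.0004  1.7534] [ 0.9693  1.5238 -0.9746] 0.0290652356221952
top (array([0.4305, 0.295 , 0.182 ]), np.float64(-69.56573079427083))
scene (array([0.4268, 0.2874, 0.1758]), np.float64(-134.23173014322916))
w1 (array([0.4339, 0.2982, 0.182 ]), np.float64(-134.14119944852942))
w2 (array([0.4383, 0.2993, 0.1839]), np.float64(-92.77091899671052))
w4 (array([0.4309, 0.3006, 0.1925]), np.float64(-109.489169921875))
top (array([ 0.437 , -0.2863,  0.0936]), np.float64(-67.69709065755208))
scene (array([ 0.4339, -0.2944,  0.0877]), np.float64(-123.9130859375))
```

View pics/w4.png

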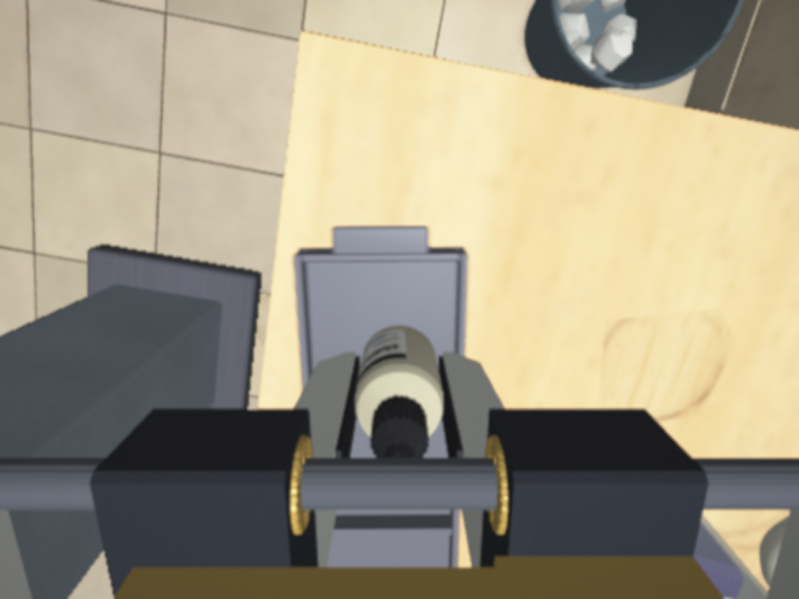

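The bottle is held upright over the first bay; the tray's centre line is about 6 mm left of the tool. I'll lower, release and rise.

Request:
move_arm:
  rows:
    - {"slide":[-0.006,-0.006,0.01],"spin":0}
    - {"slide":[-0.006,-0.006,0.02],"spin":0}
    - {"slide":[-0.006,-0.0065,0.03],"spin":0}
    - {"slide":[-0.006,-0.0065,0.04],"spin":0}
    - {"slide":[-0.006,-0.0065,0.048],"spin":0}
    - {"slide":[-0.006,-0.0065,0.053],"spin":0}
    - {"slide":[-0.006,-0.0065,0.056],"spin":0}
    - {"slide":[-0.006,-0.0065,0.056],"spin":0}
    - {"slide":[-0.006,-0.0065,0.056],"spin":0}
    - {"slide":[-0.006,-0.0065,0.056],"spin":0}

```text
time_s: 5.3
tool_pos: [0.418, 0.3787, 0.1076]
tool_rot: [3.138, -0.0, 1.753]
wrist_force: [0.2, -0.6, -1.0]
gripper_width: 0.0289
```

Request:
move_arm:
  rows:
    - {"slide":[0,0,0.001],"spin":0}
    - {"slide":[0,0,0.001],"spin":0}
    - {"slide":[0,0,0.001],"spin":0}
    - {"slide":[0,0,0.001],"spin":0}
    - {"slide":[0,0,0.001],"spin":0}
    - {"slide":[0,0,0.001],"spin":0}
    - {"slide":[0,0,0.001],"spin":0}
    - {"slide":[0,0,-0.01],"spin":0}
    - {"slide":[0,0,-0.04],"spin":0}
    - {"slide":[0,0,-0.08],"spin":0}
  hand: 0

```text
time_s: 6.13
tool_pos: [0.4157, 0.3772, 0.1855]
tool_rot: [-3.138, 0.003, 1.753]
wrist_force: [0.5, 0.4, 0.0]
gripper_width: 0.0904
```

```bash
python3 - <<'E'
from h import *
np.set_printoptions(precision=4,suppress=True)
c=snap("w5");s=read_state();print(s["time_s"],s["tool_pos"],s["tool_rot"],s["wrist_force"],s["gripper_width"])
c2=dict(c);x=fit([(c2,cv2.imread("w5.png"))],.122,(.433,.298,.183));print(x)
t=np.array([.434,.298]);R=lambda a:np.array([[np.cos(a),-np.sin(a)],[np.sin(a),np.cos(a)]])
b=t+R(.183)@[0,.08]
for z in (.004,.082): print(b,proj(c,[*b,z])*1.5625)
b=x[0][:2]+R(x[0][2])@[0,.08]
for z in (.004,.082): print(b,proj(c,[*b,z])*1.5625)
E
```

```text
6.1833 [0.4198 0.3804 0.1973] [ 3.1312 -0.0041  1.7534] [3.5957 3.0888 6.3361] 0.09161142048626753
(array([0.4314, 0.2994, 0.1849]), np.float64(-119.59938742897727))
[0.4194 0.3767] [406.7621 302.1911]
[0.4194 0.3767] [409.0117 357.6813]
[0.4167 0.3781] [402.3772 298.9701]
[0.4167 0.3781] [402.9938 353.4042]
```

View pics/w5.png

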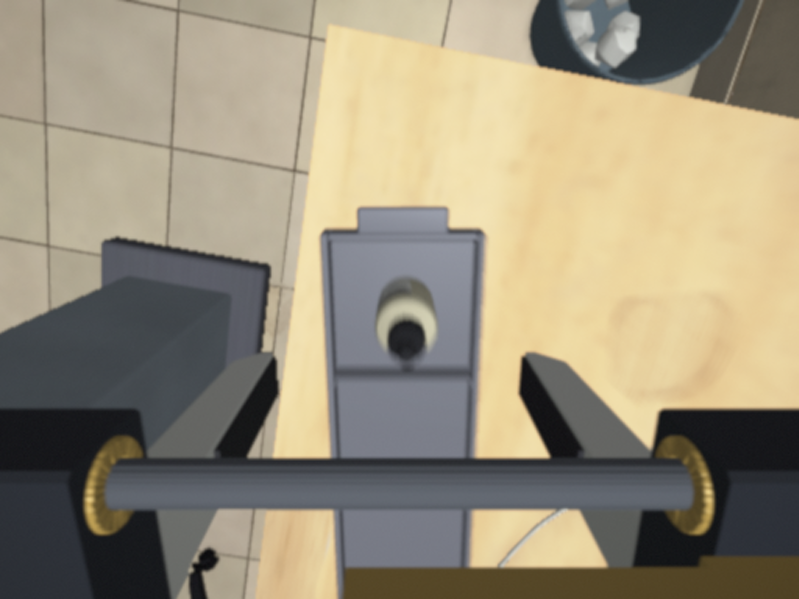

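Bottle A stands centred in its bay (body (406,300), bay centre about (405,303)). Next is the jar: approach from above with jaws across its flat sides.

Request:
move_arm:
  rows:
    - {"slide":[0,0,-0.03],"spin":0}
    - {"slide":[-0.02,0.025,-0.05],"spin":0.05}
    - {"slide":[-0.04,0.05,-0.05],"spin":0.1}
    - {"slide":[-0.065,0.08,-0.05],"spin":0.16}
    - {"slide":[-0.09,0.11,-0.05],"spin":0.22}
    - {"slide":[-0.115,0.135,-0.05],"spin":0.28}
    - {"slide":[-0.1275,0.1504,-0.05],"spin":0.313}
    - {"slide":[-0.1275,0.1504,-0.04],"spin":0.313}
    - {"slide":[-0.1275,0.1504,-0.03],"spin":0.313}
    - {"slide":[-0.1275,0.1504,-0.03],"spin":0.313}

```text
time_s: 7.02
tool_pos: [0.5889, 0.2821, 0.2253]
tool_rot: [3.137, -0.005, 1.441]
wrist_force: [-1.2, -0.3, -1.8]
gripper_width: 0.0932
```

```bash
python3 - <<'E'
from h import *
np.set_printoptions(precision=4,suppress=True)
c=snap("w6");s=read_state();print(s["time_s"],s["tool_pos"],s["tool_rot"],s["wrist_force"])
for p in [(.591,.282,0),(.591,.282,.107),(.591,.282,.084)]: print(proj(c,p)*1.5625)
E
```

```text
7.0667 [0.5887 0.2825 0.2262] [ 3.1367 -0.0056  1.4419] [-0.7423  0.5837 -0.952 ]
[401.248  283.0065]
[403.4284 343.0499]
[402.8    325.7438]
```

View pics/w6.png

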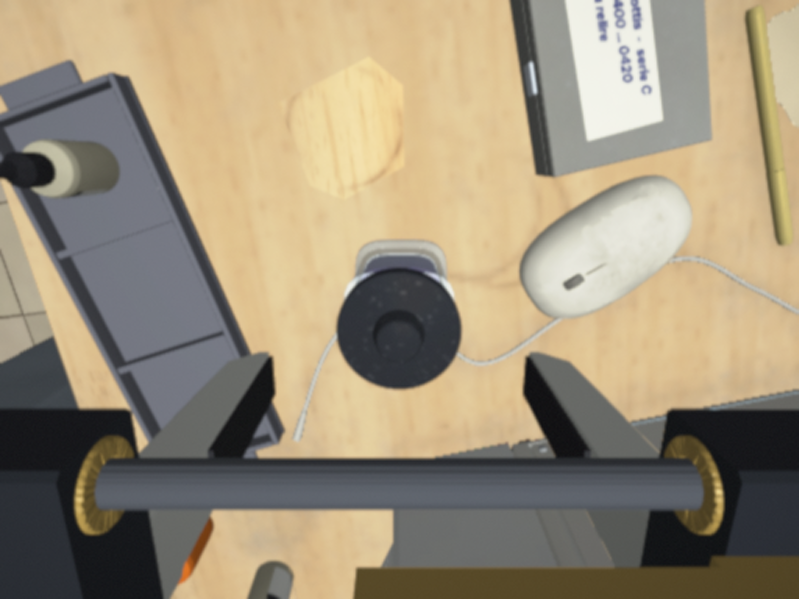

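The jar is square to the jaws (base edge level at y≈240, x 358–443; knob (400,333)). Descend, grip and lift.

Request:
move_arm:
  rows:
    - {"slide":[0.002,0.001,0.02],"spin":0}
    - {"slide":[0.002,0.001,0.04],"spin":0}
    - {"slide":[0.002,0.001,0.06],"spin":0}
    - {"slide":[0.002,0.001,0.08],"spin":0}
    - {"slide":[0.002,0.001,0.095],"spin":0}
    - {"slide":[0.002,0.001,0.104],"spin":0}
    - {"slide":[0.002,0.001,0.104],"spin":0}
    - {"slide":[0.002,0.001,0.104],"spin":0}
    - {"slide":[0.002,0.001,0.104],"spin":0}
    - {"slide":[0.002,0.001,0.104],"spin":0}

```text
time_s: 7.9
tool_pos: [0.5915, 0.2853, 0.1241]
tool_rot: [3.134, -0.007, 1.442]
wrist_force: [0.3, 0.4, 0.4]
gripper_width: 0.0931
```

Request:
move_arm:
  rows:
    - {"slide":[0,0,0],"spin":0}
    - {"slide":[0,0,0],"spin":0}
    - {"slide":[0,0,0],"spin":0}
    - {"slide":[0,0,0],"spin":0}
    - {"slide":[0,0,0],"spin":0}
    - {"slide":[0,0,0],"spin":0}
    - {"slide":[0,0,0],"spin":0}
    - {"slide":[0,0,0],"spin":0}
    - {"slide":[0,0,0],"spin":0}
    - {"slide":[0,0,0],"spin":0}
  hand: 1
  newtons: 35

```text
time_s: 8.73
tool_pos: [0.5914, 0.2853, 0.124]
tool_rot: [3.134, -0.007, 1.442]
wrist_force: [-1.4, -0.6, 0.3]
gripper_width: 0.0573
```

Request:
move_arm:
  rows:
    - {"slide":[0,0,-0.005],"spin":0}
    - {"slide":[0,0,-0.012],"spin":0}
    - {"slide":[0,0,-0.022],"spin":0}
    - {"slide":[0,0,-0.035],"spin":0}
    - {"slide":[0,0,-0.047],"spin":0}
    - {"slide":[0,0,-0.055],"spin":0}
    - {"slide":[0,0,-0.06],"spin":0}
    - {"slide":[0,0,-0.06],"spin":0}
    - {"slide":[0,0,-0.06],"spin":0}
    - {"slide":[0,0,-0.06],"spin":0}

```text
time_s: 9.57
tool_pos: [0.5905, 0.2848, 0.1833]
tool_rot: [3.135, -0.006, 1.442]
wrist_force: [0.1, 0.7, -2.6]
gripper_width: 0.0571
```

Request:
move_arm:
  rows:
    - {"slide":[-0.004,-0.006,0],"spin":-0.02}
    - {"slide":[-0.012,-0.018,0],"spin":-0.05}
    - {"slide":[-0.022,-0.036,0],"spin":-0.09}
    - {"slide":[-0.034,-0.056,0],"spin":-0.13}
    - {"slide":[-0.046,-0.076,0],"spin":-0.17}
    - {"slide":[-0.058,-0.096,0],"spin":-0.21}
    - {"slide":[-0.069,-0.113,0],"spin":-0.25}
    - {"slide":[-0.077,-0.126,0],"spin":-0.29}
    - {"slide":[-0.0824,-0.1344,0],"spin":-0.313}
    - {"slide":[-0.0824,-0.1344,0],"spin":-0.313}

```text
time_s: 10.4
tool_pos: [0.4443, 0.2194, 0.1808]
tool_rot: [3.136, -0.004, 1.757]
wrist_force: [-0.3, 0.2, -2.5]
gripper_width: 0.0572
```

```bash
python3 - <<'E'
from h import *
np.set_printoptions(precision=4,suppress=True)
c=snap("w7");s=read_state();print(s["time_s"],s["tool_pos"],s["tool_rot"],s["wrist_force"])
print(fit([(c,cv2.imread("w7.png"))],.122,(.433,.298,.183)))
p=np.r_[s["tool_pos"][:2]]
for z in (.06,.144,.15): print(z,[proj(c,(p[0],p[1]+d,z))*1.5625 for d in (-.03,0,.03)])
E
```

```text
10.45 [0.4455 0.2199 0.1813] [ 3.1349 -0.0039  1.7555] [ 0.2293 -0.093  -2.208 ]
(array([0.4345, 0.2832, 0.1834]), np.float64(-144.32958984375))
0.06 [array([388.782 , 400.5063]), array([400.9854, 340.7646]), array([414.1473, 276.3303])]
0.144 [array([384.4734, 536.6329]), array([403.6399, 449.7226]), array([425.26  , 351.6869])]
0.15 [array([383.9739, 552.4136]), array([403.955 , 462.6583]), array([426.6145, 360.8721])]
```

View pics/w7.png

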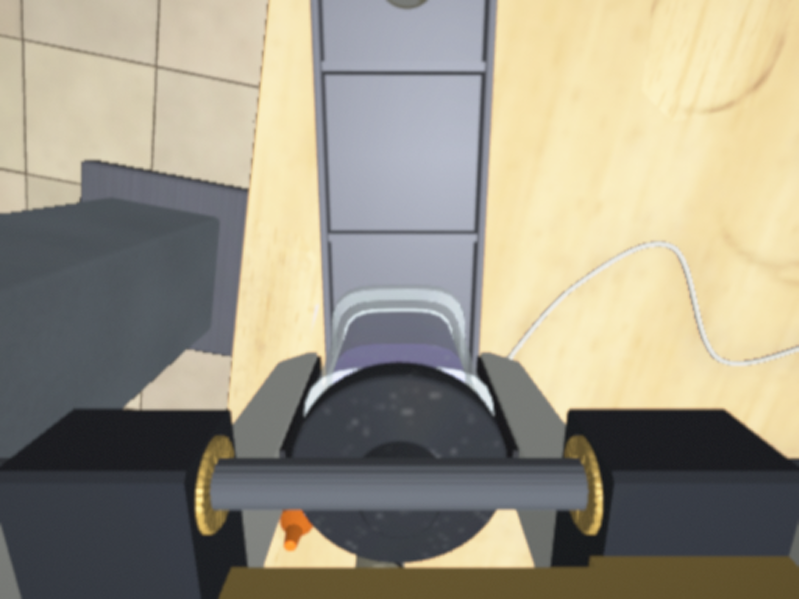

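```bash
python3 - <<'E'
from h import *
np.set_printoptions(precision=4,suppress=True)
c=dict(np.load("w7.npz"));v=lambda x,y:(x/1.5625,y/1.5625)
a=1.7555;tx=np.array([np.cos(a),np.sin(a)]);ty=np.array([np.sin(a),-np.cos(a)]);p=np.array([.4455,.2199])
f=lambda u,z:(lambda d:(d@tx,d@ty))(onz(c,v(*u),z)[:2]-p)
print("divider near",f((403,232),.018),"div2",f((403,71),.018))
print("jar far edge",f((400,290),.057),"L",f((333,320),.057),"R",f((467,320),.057))
print("tray walls L",f((325,232),.018),f((480,232),.018),f((313,70),.018),f((493,70),.018))
E
```

```text
divider near (np.float64(0.0422449047156817), np.float64(0.001152094077287167)) div2 (np.float64(0.1166072332456073), np.float64(0.0007451891347484912))
jar far edge (np.float64(0.02258721638512132), np.float64(-0.0005540010945120197)) L (np.float64(0.00867769956404769), np.float64(-0.030362764964185166)) R (np.float64(0.008767977651958917), np.float64(0.029401396074774183))
tray walls L (np.float64(0.042148847078732864), np.float64(-0.03810353556348978)) (np.float64(0.04233987921360386), np.float64(0.03996508005295489)) (np.float64(0.11686636857280916), np.float64(-0.04069901888446372)) (np.float64(0.11719358909921056), np.float64(0.042253674169503416))
```

The jar's base far edge is at (400,290) and the bay divider at (403,232), so the jar sits about 8 mm short along tool x. I'll correct that, lower to just above the walls, and recheck from the pixel profile.

Request:
move_arm:
  rows:
    - {"slide":[0.003,0.001,0.004],"spin":0}
    - {"slide":[0.006,0.001,0.01],"spin":0}
    - {"slide":[0.008,0.001,0.018],"spin":0}
    - {"slide":[0.008,0.001,0.026],"spin":0}
    - {"slide":[0.008,0.001,0.031],"spin":0}
    - {"slide":[0.008,0.001,0.033],"spin":0}
    - {"slide":[0.008,0.001,0.033],"spin":0}
    - {"slide":[0.008,0.001,0.033],"spin":0}
    - {"slide":[0.008,0.001,0.033],"spin":0}
    - {"slide":[0.008,0.001,0.033],"spin":0}

```text
time_s: 11.28
tool_pos: [0.4455, 0.2282, 0.1488]
tool_rot: [3.134, -0.004, 1.755]
wrist_force: [-0.0, -0.2, -1.9]
gripper_width: 0.0573
```

```bash
python3 - <<'E'
from h import *
np.set_printoptions(precision=4,suppress=True,linewidth=200)
c=snap("w8");s=read_state();print(s["time_s"],s["tool_pos"],s["tool_rot"],s["wrist_force"])
im=cv2.imread("w8.png");g=im.mean(2)
print("col", [(y,int(g[y,245:268].mean())) for y in range(85,215,2)])
print("row", [(x,int(g[178:184,x].mean())) for x in range(190,320,2)])
E
```

```text
11.3333 [0.4455 0.2282 0.1488] [ 3.134  -0.004   1.7554] [ 0.1751 -0.6481 -1.0285]
col [(85, 181), (87, 181), (89, 181), (91, 182), (93, 182), (95, 182), (97, 182), (99, 182), (101, 182), (103, 183), (105, 183), (107, 183), (109, 183), (111, 183), (113, 183), (115, 183), (117, 182), (119, 182), (121, 182), (123, 181), (125, 181), (127, 180), (129, 180), (131, 180), (133, 179), (135, 179), (137, 178), (139, 178), (141, 177), (143, 177), (145, 176), (147, 176), (149, 175), (151, 175), (153, 174), (155, 174), (157, 173), (159, 172), (161, 172), (163, 171), (165, 128), (167, 76), (169, 146), (171, 169), (173, 168), (175, 168), (177, 167), (179, 167), (181, 165), (183, 157), (185, 182), (187, 201), (189, 201), (191, 194), (193, 154), (195, 152), (197, 178), (199, 188), (201, 117), (203, 115), (205, 115), (207, 114), (209, 114), (211, 114), (213, 113)]
row [(190, 223), (192, 222), (194, 170), (196, 150), (198, 136), (200, 84), (202, 115), (204, 159), (206, 159), (208, 160), (210, 160), (212, 160), (214, 161), (216, 161), (218, 161), (220, 161), (222, 161), (224, 162), (226, 162), (228, 163), (230, 162), (232, 162), (234, 163), (236, 162), (238, 162), (240, 162), (242, 163), (244, 163), (246, 163), (248, 163), (250, 163), (252, 163), (254, 163), (256, 164), (258, 164), (260, 164), (262, 165), (264, 165), (266, 165), (268, 165), (270, 166), (272, 165), (274, 166), (276, 166), (278, 168), (280, 168), (282, 168), (284, 169), (286, 169), (288, 169), (290, 169), (292, 169), (294, 169), (296, 169), (298, 169), (300, 169), (302, 167), (304, 120), (306, 69), (308, 128), (310, 151), (312, 176), (314, 214), (316, 215), (318, 216)]
```

```bash
python3 - <<'E'
from h import *
c=dict(np.load("w8.npz"))
a=1.7554;tx=np.array([np.cos(a),np.sin(a)]);ty=np.array([np.sin(a),-np.cos(a)]);p=np.array([.4455,.2282])
f=lambda u,z:(lambda d:np.round((d@tx,d@ty),4))(onz(c,u,z)[:2]-p)
print("div",f((256,165),.018),f((256,169),.018),"jar",f((256,184),.0248))
print("walls",f((193,181),.018),f((313,181),.018),f((201,181),.018),f((306,181),.018))
E
```

```text
div [0.0358 0.0012] [0.0329 0.0012] jar [0.0239 0.0011]
walls [ 0.0243 -0.0432] [0.0243 0.0414] [ 0.0243 -0.0375] [0.0243 0.0365]
```

The jar is now centred in the bay to under 1 mm. Lower, release and rise.

Request:
move_arm:
  rows:
    - {"slide":[0,-0.001,0.003],"spin":0}
    - {"slide":[0,-0.001,0.007],"spin":0}
    - {"slide":[0,-0.001,0.011],"spin":0}
    - {"slide":[0,-0.001,0.015],"spin":0}
    - {"slide":[0,-0.001,0.018],"spin":0}
    - {"slide":[0,-0.001,0.02],"spin":0}
    - {"slide":[0,-0.001,0.0205],"spin":0}
    - {"slide":[0,-0.001,0.0205],"spin":0}
    - {"slide":[0,-0.001,0.0205],"spin":0}
    - {"slide":[0,-0.001,0.0205],"spin":0}

```text
time_s: 12.17
tool_pos: [0.4447, 0.2281, 0.1284]
tool_rot: [3.134, -0.004, 1.755]
wrist_force: [-0.1, -0.1, -1.9]
gripper_width: 0.0572
```

Request:
move_arm:
  rows:
    - {"slide":[0,0,0],"spin":0}
    - {"slide":[0,0,0],"spin":0}
    - {"slide":[0,0,0],"spin":0}
    - {"slide":[0,0,0],"spin":0}
    - {"slide":[0,0,0],"spin":0}
    - {"slide":[0,0,0],"spin":0}
    - {"slide":[0,0,0],"spin":0}
    - {"slide":[0,0,0],"spin":0}
    - {"slide":[0,0,0],"spin":0}
    - {"slide":[0,0,0],"spin":0}
  hand: 0

```text
time_s: 13.0
tool_pos: [0.4447, 0.2281, 0.1284]
tool_rot: [3.134, -0.004, 1.755]
wrist_force: [-0.1, 0.9, 0.0]
gripper_width: 0.0929
```

Request:
move_arm:
  rows:
    - {"slide":[0,0,-0.01],"spin":0}
    - {"slide":[0,0,-0.025],"spin":0}
    - {"slide":[0,0,-0.045],"spin":0}
    - {"slide":[0,0,-0.07],"spin":0}
    - {"slide":[0,0,-0.1],"spin":0}
    - {"slide":[0,0,-0.12],"spin":0}
    - {"slide":[0,0,-0.13],"spin":0}
    - {"slide":[0,0,-0.13],"spin":0}
    - {"slide":[0,0,-0.13],"spin":0}
    - {"slide":[0,0,-0.13],"spin":0}

```text
time_s: 13.83
tool_pos: [0.4431, 0.2271, 0.2567]
tool_rot: [3.136, -0.004, 1.755]
wrist_force: [0.1, -0.5, 0.1]
gripper_width: 0.0932
```

Request:
move_arm:
  rows:
    - {"slide":[-0.01,0,0],"spin":-0.12}
    - {"slide":[-0.03,0,0],"spin":-0.24}
    - {"slide":[-0.05,0,0],"spin":-0.36}
    - {"slide":[-0.07,0,0],"spin":-0.48}
    - {"slide":[-0.09,0,0],"spin":-0.6}
    - {"slide":[-0.11,-0.005,0],"spin":-0.72}
    - {"slide":[-0.13,-0.008,0],"spin":-0.84}
    - {"slide":[-0.15,-0.012,0.01],"spin":-0.96}
    - {"slide":[-0.16,-0.014,0.02],"spin":-1.08}
    - {"slide":[-0.167,-0.014,0.03],"spin":-1.2}

```text
time_s: 14.67
tool_pos: [0.459, 0.0592, 0.2236]
tool_rot: [3.137, 0.001, 2.96]
wrist_force: [-0.7, 0.5, 0.6]
gripper_width: 0.0927
```

Request:
move_arm:
  rows:
    - {"slide":[0,0,0],"spin":-0.1}
    - {"slide":[0,0,0],"spin":-0.18}
    - {"slide":[0,0,0],"spin":-0.18}
    - {"slide":[0,0,0],"spin":-0.18}
    - {"slide":[0,0,0],"spin":-0.18}
    - {"slide":[0,0,0],"spin":-0.18}
    - {"slide":[0,0,0],"spin":-0.18}
    - {"slide":[0,0,0],"spin":-0.18}
    - {"slide":[0,0,0],"spin":-0.18}
    - {"slide":[0,0,0],"spin":-0.18}

```text
time_s: 15.5
tool_pos: [0.4591, 0.0592, 0.2237]
tool_rot: [3.137, 0.002, 3.14]
wrist_force: [0.3, -0.4, -0.8]
gripper_width: 0.0931
```

```bash
cat >> h.py <<'E'
def blobs(im,mask,lo=30):
    n,l,st,ce=cv2.connectedComponentsWithStats(mask.astype(np.uint8))
    return [(st[i].tolist(),ce[i].round(1).tolist()) for i in range(1,n) if st[i][4]>lo]
E
python3 - <<'E'
from h import *
np.set_printoptions(precision=4,suppress=True,linewidth=200)
c=snap("w9");s=read_state();print(s["time_s"],s["tool_pos"],s["tool_rot"],s["joints"])
im=cv2.imread("w9.png");h=cv2.cvtColor(im,cv2.COLOR_BGR2HSV)
roi=np.zeros(im.shape[:2],bool);roi[60:295,175:335]=1
print("nonwood",blobs(im,(h[:,:,1]<60)&roi),"\ndark",blobs(im,(h[:,:,2]<50)&roi),"\norange",blobs(im,(h[:,:,1]>180)&(h[:,:,2]>90)))
for z in (0,.03,.078): print(proj(c,(.4606,.0586,z)))
cv2.imwrite("pics/w9c.png",cv2.resize(im[40:300,150:360],None,fx=2.2,fy=2.2))
E
```

```text
15.55 [0.4591 0.0592 0.2237] [3.1373 0.0017 3.1398] [ 0.0147 -0.1994  1.956   0.0043  1.3831 -1.555 ]
nonwood [([175, 60, 160, 11, 1602], [254.3, 64.5]), ([175, 76, 94, 26, 466], [221.4, 85.3]), ([240, 171, 32, 41, 1048], [255.3, 190.8]), ([246, 286, 89, 9, 441], [300.7, 291.6])] 
dark [([247, 190, 18, 20, 281], [255.1, 199.9])] 
orange [([300, 119, 39, 36, 1056], [318.7, 136.0]), ([111, 167, 41, 22, 318], [129.9, 179.7])]
[253.2606 181.7057]
[253.1716 190.0243]
[252.9851 207.4632]
```

```bash
python3 - <<'E'
from h import *
c=dict(np.load("w9.npz"))
print("base edge",onz(c,(255.5,171.2),0),"shoulder mid",onz(c,(255.5,187),.04),"cap foot top edge",onz(c,(255.5,190),.05),"tip bottom edge ",onz(c,(255.5,209.5),.06))
E
```

```text
base edge [0.44971301 0.06087144 0.        ] shoulder mid [0.45489065 0.06070348 0.04      ] cap foot top edge [0.45473052 0.06066199 0.05      ] tip bottom edge  [0.4687834  0.06061561 0.06      ]
```

Bottle B's blob spans x 240–271, with its base edge at v 171 and cap centre (255,200), giving (0.4635, 0.0605). The orange look-alike at (319,136) stays clear of the fingers.

Request:
move_arm:
  rows:
    - {"slide":[-0.0045,0.0013,0.02],"spin":0}
    - {"slide":[-0.0045,0.0013,0.045],"spin":0}
    - {"slide":[-0.0045,0.0013,0.07],"spin":0}
    - {"slide":[-0.0045,0.0013,0.09],"spin":0}
    - {"slide":[-0.0045,0.0013,0.108],"spin":0}
    - {"slide":[-0.0045,0.0013,0.118],"spin":0}
    - {"slide":[-0.0045,0.0013,0.121],"spin":0}
    - {"slide":[-0.0045,0.0013,0.121],"spin":0}
    - {"slide":[-0.0045,0.0013,0.121],"spin":0}
    - {"slide":[-0.0045,0.0013,0.121],"spin":0}

```text
time_s: 16.38
tool_pos: [0.4648, 0.061, 0.1042]
tool_rot: [3.137, 0.004, 3.14]
wrist_force: [0.2, -0.7, 0.4]
gripper_width: 0.0929
```

Request:
move_arm:
  rows:
    - {"slide":[0,0,0],"spin":0}
    - {"slide":[0,0,0],"spin":0}
    - {"slide":[0,0,0],"spin":0}
    - {"slide":[0,0,0],"spin":0}
    - {"slide":[0,0,0],"spin":0}
    - {"slide":[0,0,0],"spin":0}
    - {"slide":[0,0,0],"spin":0}
    - {"slide":[0,0,0],"spin":0}
    - {"slide":[0,0,0],"spin":0}
    - {"slide":[0,0,0],"spin":0}
  hand: 1
  newtons: 20

```text
time_s: 17.22
tool_pos: [0.4648, 0.061, 0.1041]
tool_rot: [3.137, 0.004, 3.14]
wrist_force: [0.1, -0.2, -0.3]
gripper_width: 0.0309
```

Request:
move_arm:
  rows:
    - {"slide":[0,0,-0.01],"spin":0}
    - {"slide":[0,0,-0.025],"spin":0}
    - {"slide":[0,0,-0.045],"spin":0}
    - {"slide":[0,0,-0.065],"spin":0}
    - {"slide":[0,0,-0.085],"spin":0}
    - {"slide":[0,0,-0.1],"spin":0}
    - {"slide":[0,0,-0.11],"spin":0}
    - {"slide":[0,0,-0.11],"spin":0}
    - {"slide":[0,0,-0.11],"spin":0}
    - {"slide":[0,0,-0.11],"spin":0}

```text
time_s: 18.05
tool_pos: [0.4638, 0.0605, 0.2131]
tool_rot: [3.137, 0.002, 3.14]
wrist_force: [0.5, -0.7, -1.6]
gripper_width: 0.0292
```

Request:
move_arm:
  rows:
    - {"slide":[0.005,-0.01,0],"spin":0}
    - {"slide":[0.012,-0.035,0],"spin":0}
    - {"slide":[0.02,-0.07,0],"spin":0}
    - {"slide":[0.028,-0.105,0],"spin":0}
    - {"slide":[0.031,-0.14,0],"spin":0}
    - {"slide":[0.031,-0.175,0],"spin":0}
    - {"slide":[0.031,-0.21,0],"spin":0.05}
    - {"slide":[0.031,-0.245,0],"spin":0.15}
    - {"slide":[0.031,-0.28,0],"spin":0.25}
    - {"slide":[0.031,-0.3,0],"spin":0.35}

```text
time_s: 18.88
tool_pos: [0.4306, -0.2427, 0.2106]
tool_rot: [3.137, -0.001, 2.783]
wrist_force: [0.5, 0.7, -1.0]
gripper_width: 0.029
```

Request:
move_arm:
  rows:
    - {"slide":[0,0,0],"spin":0.1}
    - {"slide":[0,0,0],"spin":0.22}
    - {"slide":[0,0,0],"spin":0.34}
    - {"slide":[0,0,0],"spin":0.46}
    - {"slide":[0,0,0],"spin":0.58}
    - {"slide":[0,0,0],"spin":0.7}
    - {"slide":[0,0,0],"spin":0.82}
    - {"slide":[0,0,0],"spin":0.94}
    - {"slide":[0,0,0],"spin":1.05}
    - {"slide":[0,0,0],"spin":1.128}

```text
time_s: 19.72
tool_pos: [0.4293, -0.2426, 0.2091]
tool_rot: [-3.14, -0.006, 1.649]
wrist_force: [0.8, 0.1, 0.0]
gripper_width: 0.0288
```

```bash
python3 - <<'E'
from h import *
np.set_printoptions(precision=4,suppress=True,linewidth=200)
c=snap("w10");s=read_state();print(s["time_s"],s["tool_pos"],s["tool_rot"],s["joints"])
im=cv2.imread("w10.png")
x=fit([(c,im)],.082,(.436,-.289,.09));print(x)
g=cv2.GaussianBlur(cv2.cvtColor(im,cv2.COLOR_BGR2LAB)[:,:,2],(0,0),1)
for v in (120,140,160,180,200): print(v,[ (int(u),int(g[v,u])) for u in range(160,340,6)])
cv2.imwrite("pics/w10c.png",im[:270])
E
```

```text
19.7667 [ 0.4293 -0.2426  0.2091] [-3.1404 -0.0056  1.6449] [-0.6206 -0.0927  1.8877  0.0036  1.351  -0.6955]
(array([ 0.4373, -0.2877,  0.08  ]), np.float64(-98.70075539981617))
120 [(160, 140), (166, 140), (172, 141), (178, 141), (184, 152), (190, 153), (196, 154), (202, 155), (208, 153), (214, 155), (220, 154), (226, 155), (232, 154), (238, 155), (244, 153), (250, 153), (256, 154), (262, 154), (268, 152), (274, 152), (280, 151), (286, 150), (292, 150), (298, 152), (304, 153), (310, 154), (316, 154), (322, 153), (328, 152), (334, 151)]
140 [(160, 140), (166, 140), (172, 140), (178, 141), (184, 152), (190, 154), (196, 154), (202, 157), (208, 153), (214, 153), (220, 155), (226, 156), (232, 155), (238, 128), (244, 127), (250, 127), (256, 126), (262, 127), (268, 127), (274, 126), (280, 126), (286, 135), (292, 152), (298, 153), (304, 154), (310, 154), (316, 154), (322, 151), (328, 152), (334, 152)]
160 [(160, 140), (166, 140), (172, 140), (178, 142), (184, 153), (190, 153), (196, 153), (202, 155), (208, 153), (214, 139), (220, 122), (226, 121), (232, 121), (238, 121), (244, 121), (250, 
[... 203 characters left out ...]
(172, 141), (178, 143), (184, 153), (190, 153), (196, 154), (202, 153), (208, 153), (214, 147), (220, 122), (226, 121), (232, 121), (238, 121), (244, 121), (250, 121), (256, 121), (262, 121), (268, 121), (274, 121), (280, 121), (286, 121), (292, 121), (298, 121), (304, 122), (310, 154), (316, 152), (322, 152), (328, 154), (334, 152)]
200 [(160, 139), (166, 139), (172, 140), (178, 142), (184, 153), (190, 153), (196, 154), (202, 155), (208, 153), (214, 153), (220, 123), (226, 121), (232, 121), (238, 121), (244, 121), (250, 121), (256, 122), (262, 121), (268, 121), (274, 121), (280, 121), (286, 121), (292, 121), (298, 121), (304, 123), (310, 154), (316, 153), (322, 152), (328, 153), (334, 150)]
```

Request:
move_arm:
  rows:
    - {"slide":[-0.0055,0.0045,0.015],"spin":-0.01}
    - {"slide":[-0.0055,0.0045,0.035],"spin":-0.01}
    - {"slide":[-0.0055,0.0045,0.055],"spin":-0.01}
    - {"slide":[-0.0055,0.0045,0.072],"spin":-0.01}
    - {"slide":[-0.0055,0.0045,0.085],"spin":-0.01}
    - {"slide":[-0.0055,0.0045,0.093],"spin":-0.01}
    - {"slide":[-0.0055,0.0045,0.098],"spin":-0.01}
    - {"slide":[-0.0055,0.0045,0.1],"spin":-0.01}
    - {"slide":[-0.0055,0.0045,0.1],"spin":-0.01}
    - {"slide":[-0.0055,0.0045,0.1],"spin":-0.01}

```text
time_s: 20.6
tool_pos: [0.4343, -0.2476, 0.1096]
tool_rot: [-3.141, -0.005, 1.655]
wrist_force: [-0.1, -0.0, -1.0]
gripper_width: 0.0291
```

Request:
move_arm:
  rows:
    - {"slide":[0,0,0],"spin":0}
    - {"slide":[0,0,0],"spin":0}
    - {"slide":[0,0,0],"spin":0}
    - {"slide":[0,0,0],"spin":0}
    - {"slide":[0,0,0],"spin":0}
    - {"slide":[0,0,0],"spin":0}
    - {"slide":[0,0,0],"spin":0}
    - {"slide":[0,0,0],"spin":0}
    - {"slide":[0,0,0],"spin":0}
    - {"slide":[0,0,0],"spin":0}
  hand: 0

```text
time_s: 21.43
tool_pos: [0.4343, -0.2475, 0.1096]
tool_rot: [-3.141, -0.005, 1.655]
wrist_force: [0.2, 0.3, 0.0]
gripper_width: 0.0902
```

Request:
move_arm:
  rows:
    - {"slide":[0,0,-0.01],"spin":0}
    - {"slide":[0,0,-0.025],"spin":0}
    - {"slide":[0,0,-0.045],"spin":0}
    - {"slide":[0,0,-0.07],"spin":0}
    - {"slide":[0,0,-0.1],"spin":0}
    - {"slide":[0,0,-0.12],"spin":0}
    - {"slide":[0,0,-0.13],"spin":0}
    - {"slide":[0,0,-0.13],"spin":0}
    - {"slide":[0,0,-0.13],"spin":0}
    - {"slide":[0,0,-0.13],"spin":0}

```text
time_s: 22.27
tool_pos: [0.4337, -0.2477, 0.2379]
tool_rot: [-3.139, -0.007, 1.655]
wrist_force: [-0.0, 0.2, -0.1]
gripper_width: 0.0934
```

```bash
python3 - <<'E'
from h import *
np.set_printoptions(precision=4,suppress=True,linewidth=200)
c=snap("w11");s=read_state();print(s["time_s"],s["tool_pos"],s["tool_rot"])
im=cv2.imread("w11.png");x=fit([(c,im)],.082,(.437,-.288,.085));print(x)
h=cv2.cvtColor(im,cv2.COLOR_BGR2HSV);roi=np.zeros(im.shape[:2],bool);roi[100:280,190:330]=1
print("cap",blobs(im,(h[:,:,2]<45)&roi)); lab=cv2.cvtColor(im,cv2.COLOR_BGR2LAB)
print("body",blobs(im,(lab[:,:,2]>126)&(lab[:,:,2]<142)&(lab[:,:,0]>90)&roi))
v=x[0];b=v[:2]+.04*np.array([-np.sin(v[2]),np.cos(v[2])]);print(b,[proj(c,[*b,z]) for z in (.004,.044,.08)])
E
```

```text
22.3167 [ 0.4336 -0.2477  0.2376] [-3.1387 -0.0071  1.6553]
(array([ 0.4379, -0.2879,  0.0924]), np.float64(-115.19775713990066))
cap [([248, 183, 15, 17, 157], [254.2, 190.6])]
body [([214, 130, 86, 150, 278], [275.6, 178.3]), ([240, 164, 33, 38, 599], [255.4, 179.2])]
[ 0.4342 -0.2481] [array([256.5636, 179.9821]), array([256.6161, 190.5016]), array([256.6771, 202.7037])]
```

Bottle B stands upright, centred within about 1 mm. Next is the canister.

Request:
move_arm:
  rows:
    - {"slide":[0.003,0.01,0],"spin":0.01}
    - {"slide":[0.01,0.03,0],"spin":0.03}
    - {"slide":[0.018,0.06,0],"spin":0.05}
    - {"slide":[0.027,0.09,0],"spin":0.07}
    - {"slide":[0.034,0.12,0],"spin":0.085}
    - {"slide":[0.04,0.14,0],"spin":0.085}
    - {"slide":[0.04,0.147,0],"spin":0.085}
    - {"slide":[0.04,0.147,0],"spin":0.085}
    - {"slide":[0.04,0.147,0],"spin":0.085}
    - {"slide":[0.04,0.147,0],"spin":0.085}

```text
time_s: 23.15
tool_pos: [0.5755, -0.1958, 0.2366]
tool_rot: [-3.136, -0.007, 1.57]
wrist_force: [0.7, 0.4, 0.5]
gripper_width: 0.0932
```

```bash
python3 - <<'E'
from h import *
np.set_printoptions(precision=4,suppress=True,linewidth=200)
c=snap("w12");s=read_state();print(s["time_s"],s["tool_pos"],s["tool_rot"])
im=cv2.imread("w12.png");h=cv2.cvtColor(im,cv2.COLOR_BGR2HSV);roi=np.zeros(im.shape[:2],bool);roi[60:290,178:335]=1
print(blobs(im,(h[:,:,2]<70)&roi))
print([proj(c,(.575,-.19,z)) for z in (0,.063)])
a=cv2.resize(im[110:260,180:330],None,fx=4,fy=4,interpolation=cv2.INTER_CUBIC)
a=np.clip(a.astype(float)*1.8,0,255).astype(np.uint8)
b=cv2.resize(im[0:384,0:512],(200,150)); o=np.zeros((600,800,3),np.uint8);o[:,:600]=a;o[:150,600:]=b
cv2.imwrite("pics/w12c.png",o)
E
```

```text
23.2 [ 0.5755 -0.1959  0.237 ] [-3.1369 -0.0071  1.5695]
[([239, 161, 40, 50, 1547], [259.2, 186.3]), ([293, 244, 42, 46, 589], [314.6, 263.8]), ([237, 258, 34, 31, 269], [254.8, 276.0])]
[array([256.4408, 173.7621]), array([256.2865, 190.1929])]
```

View pics/w12c.png

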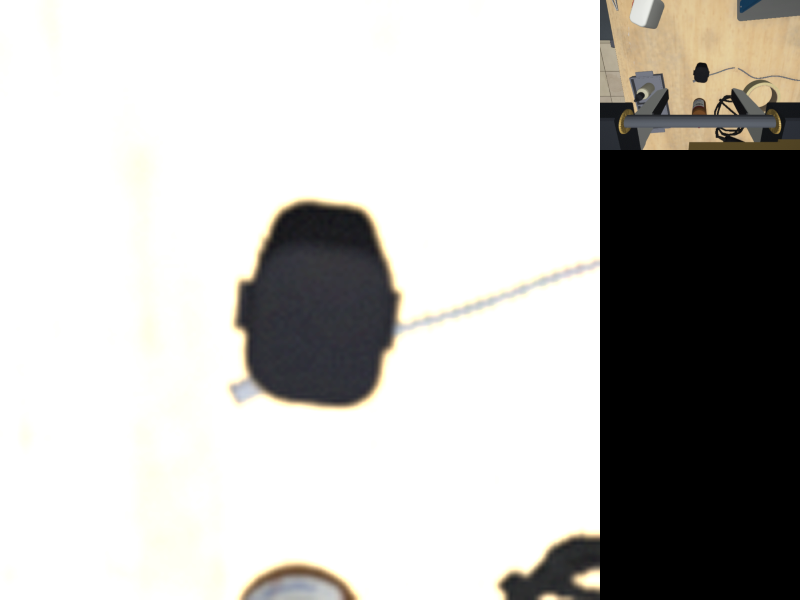

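The canister's lid is centred at crop (320,325), native (260,191), turned about -0.09 rad, with the cable only near it. Descend, grip and lift.

Request:
move_arm:
  rows:
    - {"slide":[0.003,0.0025,0.02],"spin":0.05}
    - {"slide":[0.003,0.0025,0.045],"spin":0.09}
    - {"slide":[0.003,0.0025,0.07],"spin":0.09}
    - {"slide":[0.003,0.0025,0.095],"spin":0.09}
    - {"slide":[0.003,0.0025,0.115],"spin":0.09}
    - {"slide":[0.003,0.0025,0.127],"spin":0.09}
    - {"slide":[0.003,0.0025,0.134],"spin":0.09}
    - {"slide":[0.003,0.0025,0.134],"spin":0.09}
    - {"slide":[0.003,0.0025,0.134],"spin":0.09}
    - {"slide":[0.003,0.0025,0.134],"spin":0.09}

```text
time_s: 24.03
tool_pos: [0.5783, -0.1925, 0.1048]
tool_rot: [-3.139, -0.006, 1.479]
wrist_force: [0.8, 0.1, 0.7]
gripper_width: 0.0928
```

Request:
move_arm:
  rows:
    - {"slide":[0,0,0],"spin":0}
    - {"slide":[0,0,0],"spin":0}
    - {"slide":[0,0,0],"spin":0}
    - {"slide":[0,0,0],"spin":0}
    - {"slide":[0,0,0],"spin":0}
    - {"slide":[0,0,0],"spin":0}
    - {"slide":[0,0,0],"spin":0}
    - {"slide":[0,0,0],"spin":0}
    - {"slide":[0,0,0],"spin":0}
    - {"slide":[0,0,0],"spin":0}
  hand: 1
  newtons: 20

```text
time_s: 24.87
tool_pos: [0.5783, -0.1925, 0.1047]
tool_rot: [-3.139, -0.006, 1.479]
wrist_force: [-0.1, 0.4, -0.7]
gripper_width: 0.0309
```

Request:
move_arm:
  rows:
    - {"slide":[0,0,-0.01],"spin":0}
    - {"slide":[0,0,-0.025],"spin":0}
    - {"slide":[0,0,-0.045],"spin":0}
    - {"slide":[0,0,-0.065],"spin":0}
    - {"slide":[0,0,-0.085],"spin":0}
    - {"slide":[0,0,-0.1],"spin":0}
    - {"slide":[0,0,-0.11],"spin":0}
    - {"slide":[0,0,-0.11],"spin":0}
    - {"slide":[0,0,-0.11],"spin":0}
    - {"slide":[0,0,-0.11],"spin":0}

```text
time_s: 25.7
tool_pos: [0.578, -0.193, 0.2135]
tool_rot: [-3.137, -0.006, 1.479]
wrist_force: [-0.4, 0.5, -0.3]
gripper_width: 0.03
```

```bash
python3 - <<'E'
from h import *
np.set_printoptions(precision=4,suppress=True,linewidth=200)
c=snap("w13");s=read_state();print(s["time_s"],s["tool_pos"],s["tool_rot"],s["gripper_width"],s["wrist_force"])
im=cv2.imread("w13.png");h=cv2.cvtColor(im,cv2.COLOR_BGR2HSV)
print("dark rows u=255", [(v,int(h[v-1:v+2,250:261,2].mean())) for v in range(150,300,5)])
E
```

```text
25.75 [ 0.5778 -0.1929  0.2131] [-3.1364 -0.0067  1.4793] 0.03035200964308744 [-0.0632 -0.466  -0.7712]
dark rows u=255 [(150, 244), (155, 243), (160, 244), (165, 244), (170, 243), (175, 242), (180, 242), (185, 242), (190, 239), (195, 238), (200, 235), (205, 22), (210, 19), (215, 20), (220, 21), (225, 21), (230, 27), (235, 20), (240, 24), (245, 35), (250, 39), (255, 39), (260, 38), (265, 38), (270, 37), (275, 37), (280, 36), (285, 36), (290, 36), (295, 54)]
```

Request:
move_arm:
  rows:
    - {"slide":[-0.006,-0.008,0],"spin":-0.02}
    - {"slide":[-0.022,-0.024,0],"spin":-0.05}
    - {"slide":[-0.042,-0.044,0],"spin":-0.08}
    - {"slide":[-0.064,-0.064,0],"spin":-0.11}
    - {"slide":[-0.086,-0.082,0],"spin":-0.14}
    - {"slide":[-0.108,-0.099,0],"spin":-0.17}
    - {"slide":[-0.128,-0.112,0],"spin":-0.184}
    - {"slide":[-0.141,-0.12,0],"spin":-0.184}
    - {"slide":[-0.1468,-0.1232,0],"spin":-0.184}
    - {"slide":[-0.1468,-0.1232,0],"spin":-0.184}

```text
time_s: 26.58
tool_pos: [0.4407, -0.3284, 0.2117]
tool_rot: [-3.136, -0.009, 1.661]
wrist_force: [1.1, -0.6, 0.2]
gripper_width: 0.0299
```

```bash
python3 - <<'E'
from h import *
np.set_printoptions(precision=4,suppress=True,linewidth=200)
d=dict(np.load("w13.npz"));a=1.4793
e=onz(d,(255,202.5),.108)[:2]-[.5778,-.1929];print("can far edge tx",e@[np.cos(a),np.sin(a)])
c=snap("w14");s=read_state();print(s["time_s"],s["tool_pos"],s["tool_rot"],s["gripper_width"])
im=cv2.imread("w14.png");x=fit([(c,im)],.082,(.438,-.288,.09));print(x)
v=np.array([.438,-.288,.0924]);
for v in (v,x[0]):
  b=v[:2]-.04*np.array([-np.sin(v[2]),np.cos(v[2])]);a=s["tool_rot"][2];q=b-s["tool_pos"][:2]
  print(b,"need tx,ty",q@[np.cos(a),np.sin(a)],q@[np.sin(a),-np.cos(a)])
g=cv2.cvtColor(im,cv2.COLOR_BGR2LAB)
print([(v,g[v-1:v+1,256:270].reshape(-1,3).mean(0).astype(int).tolist()) for v in range(100,215,5)])
E
```

```text
can far edge tx 0.01684694798556375
26.6333 [ 0.4414 -0.3277  0.2119] [-3.137  -0.0087  1.6619] 0.029830533340847877
(array([ 0.4388, -0.2958,  0.0914]), np.float64(-98.81140950520833))
[ 0.4417 -0.3278] need tx,ty -0.00014714306383704063 0.00029099347539404767
[ 0.4424 -0.3356] need tx,ty -0.007954923064461305 0.00032367631025633734
[(100, [72, 127, 128]), (105, [163, 125, 136]), (110, [221, 124, 140]), (115, [185, 128, 123]), (120, [191, 129, 120]), (125, [190, 129, 120]), (130, [189, 129, 120]), (135, [188, 129, 120]), (140, [186, 129, 120]), (145, [138, 128, 122]), (150, [184, 129, 120]), (155, [183, 129, 120]), (160, [182, 129, 120]), (165, [180, 129, 120]), (170, [179, 129, 120]), (175, [178, 129, 120]), (180, [176, 129, 120]), (185, [174, 129, 120]), (190, [173, 129, 120]), (195, [172, 129, 120]), (200, [170, 129, 120]), (205, [24, 128, 126]), (210, [15, 128, 126])]
```

```bash
python3 - <<'E'
from h import *
c=dict(np.load("w14.npz"));im=cv2.imread("w14.png").mean(2);print([(v,int(im[v,256:270].mean())) for v in range(140,151)])
a=1.6619
for v in (144,145,146):
  for u in (255,): e=onz(c,(u,v),.018)[:2]-[.4414,-.3277];print(v,e@[np.cos(a),np.sin(a)])
E
```

```text
[(140, 182), (141, 182), (142, 182), (143, 174), (144, 146), (145, 118), (146, 140), (147, 169), (148, 179), (149, 180), (150, 180)]
144 0.04207375165340964
145 0.041192143937263816
146 0.04030898803824158
```

The divider is 41 mm ahead of the tool, so the canister is centred. Lower, release and rise.

Request:
move_arm:
  rows:
    - {"slide":[0.001,0,0.015],"spin":0}
    - {"slide":[0.001,0,0.035],"spin":0}
    - {"slide":[0.001,0,0.055],"spin":0}
    - {"slide":[0.001,0,0.072],"spin":0}
    - {"slide":[0.001,0,0.086],"spin":0}
    - {"slide":[0.001,0,0.095],"spin":0}
    - {"slide":[0.001,0,0.1],"spin":0}
    - {"slide":[0.001,0,0.1025],"spin":0}
    - {"slide":[0.001,0,0.1025],"spin":0}
    - {"slide":[0.001,0,0.1025],"spin":0}

```text
time_s: 27.47
tool_pos: [0.4413, -0.3261, 0.1102]
tool_rot: [-3.138, -0.008, 1.662]
wrist_force: [-0.0, 0.3, -0.6]
gripper_width: 0.0296
```

Request:
move_arm:
  rows:
    - {"slide":[0,0,0],"spin":0}
    - {"slide":[0,0,0],"spin":0}
    - {"slide":[0,0,0],"spin":0}
    - {"slide":[0,0,0],"spin":0}
    - {"slide":[0,0,0],"spin":0}
    - {"slide":[0,0,0],"spin":0}
    - {"slide":[0,0,0],"spin":0}
    - {"slide":[0,0,0],"spin":0}
    - {"slide":[0,0,0],"spin":0}
    - {"slide":[0,0,0],"spin":0}
  hand: 0

```text
time_s: 28.3
tool_pos: [0.4413, -0.326, 0.1102]
tool_rot: [-3.138, -0.008, 1.662]
wrist_force: [-0.5, 0.2, -0.5]
gripper_width: 0.0912
```

Request:
move_arm:
  rows:
    - {"slide":[0,0,-0.01],"spin":0}
    - {"slide":[0,0,-0.025],"spin":0}
    - {"slide":[0,0,-0.045],"spin":0}
    - {"slide":[0,0,-0.07],"spin":0}
    - {"slide":[0,0,-0.1],"spin":0}
    - {"slide":[0,0,-0.12],"spin":0}
    - {"slide":[0,0,-0.13],"spin":0}
    - {"slide":[0,0,-0.13],"spin":0}
    - {"slide":[0,0,-0.13],"spin":0}
    - {"slide":[0,0,-0.13],"spin":0}

```text
time_s: 29.13
tool_pos: [0.4413, -0.3265, 0.2385]
tool_rot: [-3.136, -0.01, 1.662]
wrist_force: [-0.7, 0.2, 0.4]
gripper_width: 0.0932
```

Request:
move_arm:
  rows:
    - {"slide":[0.002,0.01,0],"spin":0.02}
    - {"slide":[0.006,0.035,0],"spin":0.04}
    - {"slide":[0.01,0.06,0],"spin":0.06}
    - {"slide":[0.014,0.09,0],"spin":0.08}
    - {"slide":[0.0175,0.115,0],"spin":0.09}
    - {"slide":[0.0175,0.13,0],"spin":0.09}
    - {"slide":[0.0175,0.133,0],"spin":0.09}
    - {"slide":[0.0175,0.133,0],"spin":0.09}
    - {"slide":[0.0175,0.133,0],"spin":0.09}
    - {"slide":[0.0175,0.133,0],"spin":0.09}

```text
time_s: 29.97
tool_pos: [0.571, -0.2971, 0.237]
tool_rot: [-3.134, -0.01, 1.571]
wrist_force: [-1.1, -0.0, -0.0]
gripper_width: 0.0929
```

```bash
python3 - <<'E'
from h import *
np.set_printoptions(precision=4,suppress=True,linewidth=200)
c=snap("w15");s=read_state();print(s["time_s"],s["tool_pos"],s["tool_rot"])
im=cv2.imread("w15.png");h=cv2.cvtColor(im,cv2.COLOR_BGR2HSV);roi=np.zeros(im.shape[:2],bool);roi[100:290,180:335]=1
red=((h[:,:,0]<6)|(h[:,:,0]>170))&(h[:,:,1]>150)&roi
wood=(h[:,:,0]>8)&(h[:,:,0]<25)&(h[:,:,2]>140)
print("red",blobs(im,red),"nonwood",blobs(im,~wood&roi,100))
r=onz(c,(255,251),0)
for z in (0,.05,.1): print(proj(c,(.571,-.296,z)))
d=dict(np.load("w12.npz"));print("w12 base edge",onz(d,(255,251.3),0))
E
```

```text
30.0167 [ 0.571  -0.2972  0.2374] [-3.1342 -0.0096  1.5713]
red [([247, 187, 26, 27, 540], [259.2, 200.3])] nonwood [([241, 100, 23, 10, 101], [250.2, 103.7]), ([299, 153, 36, 137, 1738], [316.1, 226.2]), ([239, 162, 41, 53, 1654], [258.9, 188.3])]
[257.5317 178.5683]
[257.4545 191.6242]
[257.3454 210.0817]
w12 base edge [ 0.5735 -0.2795  0.    ]
```

The large bottle is at (0.5725, -0.297), with its red cap at native (259,200). The coiled cable starts at u≈299, and the fingertips stay at 29 mm, above it.

Request:
move_arm:
  rows:
    - {"slide":[0,0.0015,0.02],"spin":0}
    - {"slide":[0,0.0015,0.045],"spin":0}
    - {"slide":[0,0.0015,0.07],"spin":0}
    - {"slide":[0,0.0015,0.09],"spin":0}
    - {"slide":[0,0.0015,0.108],"spin":0}
    - {"slide":[0,0.0015,0.12],"spin":0}
    - {"slide":[0,0.0015,0.1245],"spin":0}
    - {"slide":[0,0.0015,0.1245],"spin":0}
    - {"slide":[0,0.0015,0.1245],"spin":0}
    - {"slide":[0,0.0015,0.1245],"spin":0}

```text
time_s: 30.85
tool_pos: [0.5724, -0.2967, 0.1147]
tool_rot: [-3.136, -0.008, 1.571]
wrist_force: [0.2, -0.3, -0.4]
gripper_width: 0.093
```

Request:
move_arm:
  rows:
    - {"slide":[0,0,0],"spin":0}
    - {"slide":[0,0,0],"spin":0}
    - {"slide":[0,0,0],"spin":0}
    - {"slide":[0,0,0],"spin":0}
    - {"slide":[0,0,0],"spin":0}
    - {"slide":[0,0,0],"spin":0}
    - {"slide":[0,0,0],"spin":0}
    - {"slide":[0,0,0],"spin":0}
    - {"slide":[0,0,0],"spin":0}
    - {"slide":[0,0,0],"spin":0}
  hand: 1
  newtons: 20

```text
time_s: 31.68
tool_pos: [0.5724, -0.2967, 0.1147]
tool_rot: [-3.136, -0.008, 1.571]
wrist_force: [0.2, -0.6, -1.6]
gripper_width: 0.0361
```

Request:
move_arm:
  rows:
    - {"slide":[0,0,-0.01],"spin":0}
    - {"slide":[0,0,-0.025],"spin":0}
    - {"slide":[0,0,-0.045],"spin":0}
    - {"slide":[0,0,-0.07],"spin":0}
    - {"slide":[0,0,-0.09],"spin":0}
    - {"slide":[0,0,-0.11],"spin":0}
    - {"slide":[0,0,-0.12],"spin":0}
    - {"slide":[0,0,-0.13],"spin":0}
    - {"slide":[0,0,-0.13],"spin":0}
    - {"slide":[0,0,-0.13],"spin":0}

```text
time_s: 32.52
tool_pos: [0.5731, -0.2977, 0.2445]
tool_rot: [-3.136, -0.008, 1.571]
wrist_force: [0.5, -0.6, -0.3]
gripper_width: 0.0357
```

Request:
move_arm:
  rows:
    - {"slide":[0.002,-0.008,0],"spin":0}
    - {"slide":[0.008,-0.025,-0.003],"spin":0}
    - {"slide":[0.015,-0.045,-0.006],"spin":0}
    - {"slide":[0.023,-0.067,-0.009],"spin":0}
    - {"slide":[0.031,-0.09,-0.012],"spin":0}
    - {"slide":[0.039,-0.112,-0.015],"spin":0}
    - {"slide":[0.047,-0.132,-0.015],"spin":0}
    - {"slide":[0.053,-0.15,-0.015],"spin":0}
    - {"slide":[0.058,-0.16,-0.015],"spin":0}
    - {"slide":[0.06,-0.163,-0.015],"spin":0}

```text
time_s: 33.35
tool_pos: [0.4083, -0.237, 0.2591]
tool_rot: [-3.134, -0.01, 1.571]
wrist_force: [0.2, 0.6, -0.6]
gripper_width: 0.0359
```

Request:
move_arm:
  rows:
    - {"slide":[0.008,0,0],"spin":0}
    - {"slide":[0.027,0,0],"spin":0}
    - {"slide":[0.055,0,0],"spin":0}
    - {"slide":[0.085,0,0],"spin":0}
    - {"slide":[0.115,0,0],"spin":0}
    - {"slide":[0.145,0,0],"spin":0}
    - {"slide":[0.175,0,0],"spin":0}
    - {"slide":[0.205,0,0],"spin":0}
    - {"slide":[0.235,0,0],"spin":0}
    - {"slide":[0.26,0,0],"spin":0}

```text
time_s: 34.18
tool_pos: [0.4082, 0.0254, 0.2611]
tool_rot: [-3.133, -0.011, 1.571]
wrist_force: [0.4, -1.5, 0.3]
gripper_width: 0.0359
```

Request:
move_arm:
  rows:
    - {"slide":[0.012,0.002,0],"spin":-0.02}
    - {"slide":[0.036,0.005,0],"spin":-0.04}
    - {"slide":[0.068,0.008,0],"spin":-0.06}
    - {"slide":[0.102,0.011,0],"spin":-0.08}
    - {"slide":[0.136,0.014,0],"spin":-0.1}
    - {"slide":[0.17,0.017,0],"spin":-0.12}
    - {"slide":[0.205,0.02,0],"spin":-0.14}
    - {"slide":[0.24,0.022,0],"spin":-0.16}
    - {"slide":[0.265,0.024,0],"spin":-0.184}
    - {"slide":[0.2736,0.024,0],"spin":-0.184}

```text
time_s: 35.02
tool_pos: [0.4313, 0.3028, 0.2627]
tool_rot: [-3.134, -0.013, 1.76]
wrist_force: [0.7, -0.0, -1.2]
gripper_width: 0.0362
```

```bash
python3 - <<'E'
from h import *
np.set_printoptions(precision=4,suppress=True,linewidth=200)
c=snap("w16");s=read_state();print(s["time_s"],s["tool_pos"],s["tool_rot"],s["gripper_width"])
im=cv2.imread("w16.png");x=fit([(c,im)],.122,(.433,.299,.184));print(x)
a=s["tool_rot"][2]
for v in (np.array([.432,.299,.184]),x[0]):
  q=v[:2]-s["tool_pos"][:2];print("need",q@[np.cos(a),np.sin(a)],q@[np.sin(a),-np.cos(a)],"yaw",a-np.pi/2-v[2])
g=im.mean(2);m=[int(g[v,270:285].mean()) for v in range(90,230)];m2=[int(g[v,232:242].mean()) for v in range(90,230)]
print(m);print(m2)
for v in (140,150,160): print(v,[int(t) for t in g[v-1:v+2,190:330].mean(0)])
def f(u,z):
    q=onz(c,u,z)[:2]-s["tool_pos"][:2];return q@[np.cos(a),np.sin(a)],q@[np.sin(a),-np.cos(a)]
print([(v,np.round(f((260,v),.018),4).tolist()) for v in range(100,220,10)])
E
```

```text
35.0667 [0.4312 0.3024 0.2627] [-3.1335 -0.0126  1.7584] 0.03612316638185199
(array([0.4316, 0.2972, 0.1844]), np.float64(-121.48159509202453))
need -0.0034727222360556808 0.0001109069848002044 yaw 0.003588445613860791
need -0.005174026806676298 -0.0006323520223595248 yaw 0.003226597892437011
[181, 180, 180, 180, 180, 182, 183, 186, 187, 188, 188, 188, 189, 189, 189, 189, 189, 189, 189, 188, 187, 185, 184, 182, 180, 179, 179, 179, 180, 180, 180, 180, 179, 180, 180, 179, 179, 179, 179, 179, 178, 178, 178, 177, 177, 177, 177, 176, 176, 176, 174, 164, 141, 131, 151, 168, 173, 174, 173, 173, 173, 172, 172, 172, 171, 171, 171, 171, 170, 170, 170, 170, 169, 169, 169, 168, 168, 168, 167, 167, 167, 167, 166, 166, 165, 165, 165, 164, 164, 164, 164, 163, 163, 163, 163, 162, 162, 162, 162, 161, 161, 161, 161, 160, 160, 160, 160, 160, 159, 155, 148, 139, 131, 127, 127, 127, 127, 125, 121, 117, 113, 109, 102, 95, 92, 93, 92, 91, 93, 99, 103, 103, 99, 89, 78, 68, 59, 53, 50, 50]
[171, 171, 171, 171, 171, 171, 171, 171, 171, 171, 171, 171, 171, 171, 171, 171, 171, 171, 171, 171, 171, 170, 170, 170,
[... 2293 characters left out ...]
, 165, 166, 167, 167, 166, 167, 167, 167, 167, 168, 168, 168, 168, 168, 168, 169, 169, 169, 169, 169, 169, 169, 170, 170, 169, 170, 170, 170, 170, 170, 170, 171, 170, 171, 170, 171, 171, 171, 171, 168, 150, 105, 107, 142, 158, 174, 205, 215, 217, 218, 220, 221, 221, 220, 220, 219, 218, 218, 217, 217, 217, 218, 218, 218, 217, 218, 217, 217, 217, 218, 216, 215, 213, 214, 216, 219, 221, 222, 223]
[(100, [0.0819, 0.0025]), (110, [0.0721, 0.0025]), (120, [0.0622, 0.0026]), (130, [0.0521, 0.0027]), (140, [0.0418, 0.0027]), (150, [0.0314, 0.0028]), (160, [0.0207, 0.0029]), (170, [0.0099, 0.0029]), (180, [-0.0011, 0.003]), (190, [-0.0123, 0.0031]), (200, [-0.0237, 0.0032]), (210, [-0.0354, 0.0032])]
```

The divider is 39 mm ahead, so the tool is centred over the middle bay within about 2 mm. Lower in two steps, release and rise.

Request:
move_arm:
  rows:
    - {"slide":[-0.002,0,0.01],"spin":0}
    - {"slide":[-0.002,0,0.03],"spin":0}
    - {"slide":[-0.002,0,0.055],"spin":0}
    - {"slide":[-0.002,0,0.08],"spin":0}
    - {"slide":[-0.002,0,0.1],"spin":0}
    - {"slide":[-0.002,0,0.118],"spin":0}
    - {"slide":[-0.002,0,0.13],"spin":0}
    - {"slide":[-0.002,0,0.137],"spin":0}
    - {"slide":[-0.002,0,0.1415],"spin":0}
    - {"slide":[-0.002,0,0.143],"spin":0}

```text
time_s: 35.9
tool_pos: [0.4302, 0.3015, 0.1193]
tool_rot: [-3.133, -0.012, 1.758]
wrist_force: [-0.7, 0.5, 0.4]
gripper_width: 0.0358
```

Request:
move_arm:
  rows:
    - {"slide":[0,0,0],"spin":0}
    - {"slide":[0,0,0],"spin":0}
    - {"slide":[0,0,0],"spin":0}
    - {"slide":[0,0,0],"spin":0}
    - {"slide":[0,0,0],"spin":0}
    - {"slide":[0,0,0],"spin":0}
    - {"slide":[0,0,0],"spin":0}
    - {"slide":[0,0,0],"spin":0}
    - {"slide":[0,0,0],"spin":0}
    - {"slide":[0,0,0],"spin":0}

```text
time_s: 36.73
tool_pos: [0.4302, 0.3015, 0.1193]
tool_rot: [-3.133, -0.012, 1.758]
wrist_force: [-0.7, -0.2, -0.7]
gripper_width: 0.0357
```

Request:
move_arm:
  rows:
    - {"slide":[0,0,0],"spin":0}
    - {"slide":[0,0,0],"spin":0}
    - {"slide":[0,0,0],"spin":0}
    - {"slide":[0,0,0],"spin":0}
    - {"slide":[0,0,0],"spin":0}
    - {"slide":[0,0,0],"spin":0}
    - {"slide":[0,0,0],"spin":0}
    - {"slide":[0,0,0],"spin":0}
    - {"slide":[0,0,0],"spin":0}
    - {"slide":[0,0,0],"spin":0}
  hand: 0

```text
time_s: 37.57
tool_pos: [0.4302, 0.3015, 0.1193]
tool_rot: [-3.133, -0.012, 1.758]
wrist_force: [-0.6, -0.4, -1.1]
gripper_width: 0.0923
```

Request:
move_arm:
  rows:
    - {"slide":[0,0,-0.01],"spin":0}
    - {"slide":[0,0,-0.025],"spin":0}
    - {"slide":[0,0,-0.045],"spin":0}
    - {"slide":[0,0,-0.07],"spin":0}
    - {"slide":[0,0,-0.1],"spin":0}
    - {"slide":[0,0,-0.13],"spin":0}
    - {"slide":[0,0,-0.16],"spin":0}
    - {"slide":[0,0,-0.18],"spin":0}
    - {"slide":[0,0,-0.18],"spin":0}
    - {"slide":[0,0,-0.18],"spin":0}

```text
time_s: 38.4
tool_pos: [0.4328, 0.3, 0.3017]
tool_rot: [-3.137, -0.014, 1.758]
wrist_force: [0.4, -0.3, -0.9]
gripper_width: 0.0929
```

Request:
move_arm:
  rows:
    - {"slide":[0.02,-0.01,0],"spin":0}
    - {"slide":[0.05,-0.03,0],"spin":0}
    - {"slide":[0.08,-0.05,0],"spin":0}
    - {"slide":[0.11,-0.07,0],"spin":0}
    - {"slide":[0.14,-0.09,0],"spin":0}
    - {"slide":[0.17,-0.11,0],"spin":0}
    - {"slide":[0.2,-0.12,0],"spin":0}
    - {"slide":[0.22,-0.12,0],"spin":0}
    - {"slide":[0.22,-0.12,0],"spin":0}
    - {"slide":[0.22,-0.12,0],"spin":0}

```text
time_s: 39.23
tool_pos: [0.273, 0.4938, 0.3034]
tool_rot: [-3.135, -0.011, 1.76]
wrist_force: [0.5, -0.3, -0.4]
gripper_width: 0.093
```

```bash
python3 - <<'E'
from h import *
s=read_state();print(s["time_s"],s["tool_pos"])
t=capture("top")[:,:,::-1];q=capture("scene")[:,:,::-1];w=capture("wrist")[:,:,::-1]
R=lambda a,k:cv2.resize(np.ascontiguousarray(a),k,interpolation=cv2.INTER_CUBIC)
o=np.zeros((600,800,3),np.uint8)
o[:300,:400]=R(t[120:246,90:258],(400,300));o[:300,400:]=R(t[120:246,270:438],(400,300))
o[300:,:400]=R(q[105:240,155:335],(400,300));o[300:,400:]=R(q[200:365,230:450],(400,300))
cv2.imwrite("pics/final.png",o)
t0=cv2.imread("top0.png")[180:210,280:320].astype(int);print("timer diff",abs(t[180:210,280:320].astype(int)-t0).mean())
E
```

```text
39.2333 [0.27301301 0.49376438 0.30338763]
timer diff 1.4341666666666666
```

View pics/final.png

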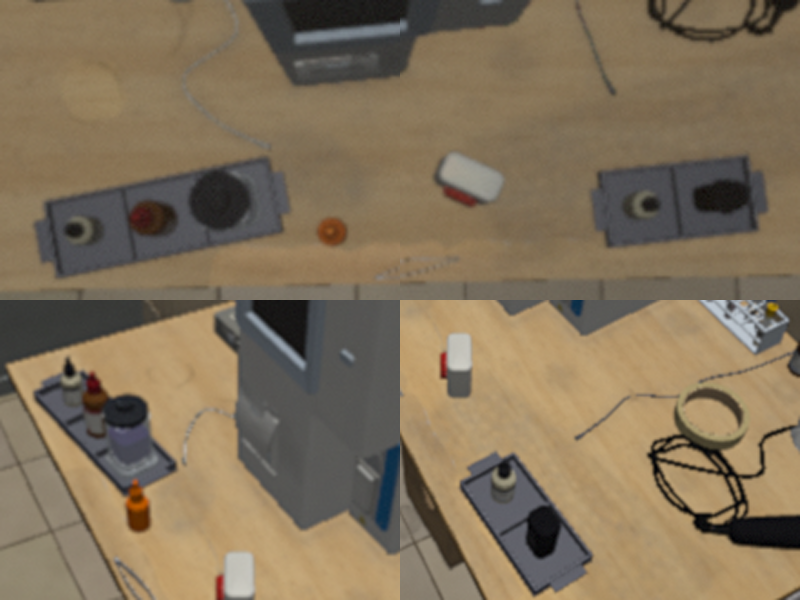

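All five stand upright, one to a bay: A, large bottle and jar at top-left (75,230), (150,217) and (220,200), B and canister at top-right (642,207) and (722,195). The timer and the orange bottle have not moved.

```bash
python3 -c "
from station import *
print(sign_off())"
```

```text
the job is handed in; nothing more can be done
None
```

Both kits are made up and the job is handed in after about 39 s of the 144 s allowed; no verdict was reported.

- **Three-bay tray:** a small dropper bottle, the large dropper bottle and the staining jar.
- **Two-bay tray:** the other small dropper bottle and the strip canister.

**Last checks:**
- The final top and scene pictures show all five upright, one to a bay, released, with the arm clear of everything.
- The picture around the timer shows almost no change from the start (mean difference 1.4 grey levels), and the orange look-alike was left alone.
- Sideways offsets from the bay centres were measured by wrist camera at about 1–3 mm. For the jar, canister and large bottle this was just before lowering; those three were not measured again after release, only seen in the final pictures.

**What disagreed:**
- The top camera's positions were up to about 11 mm off the wrist camera's on the left side of the desk. I used the wrist camera for grasping and placing.
- Automatic tray fits at close range differed by 4–15 mm along the tray, so I centred the jar, canister and large bottle on the bay dividers instead.

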